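# Run a batch of heel blocks through the spring-gated feed hopper

## Task

Tip all five heel blocks out of the carrying tray into the green feed hopper while its spring gate is still shut, and set the empty tray back down flat on the bench. Then draw the gate up by its red grip bar to half of its travel (pointer in the green band of the gauge, never up into the red) and hold it there so that the blocks run down into the hopper's pick-up trough. Finish while still holding the gate half open, with all five blocks in the trough; leave the shoes, the hammer and the tin alone.

Things in the scene. Friction and masses are not known exactly. Their poses are not given: they have to be found in the camera images.
- hopper: green sheet-steel feed hopper, bolted down. Origin on the bench under the gate's middle, z up; blocks run towards its -y. Upper bin open at the top: y 0 (gate) to 155 mm, inside width 150 in x (-75 to 75), rim 200 above the bench, back wall 5 thick. Polished chute floor slopes down 42 degrees to -y: 176 high at the back wall, 36 at the gate
- hopper_mouth (a point): centre of the upper bin's open top, at rim height: hopper frame (0, 77, 200) mm. Axes as the hopper's
- hopper_trough (a point): centre of the pick-up trough's floor, 14 mm above the bench: hopper frame (0, -119, 14) mm. The trough is the low open box in front of the gate, floor from y -24 to -215, 150 wide inside, walls 75 high
- hopper_gauge (a point): middle of the gauge's green band (half travel), hopper frame (128, 25, 273) mm: white upright plate 3 x 26 mm, up to 340 high, red band above the green. Fixed beside the gate; two spring barrels and the gate guides (x 80 to 118 either side, 26 wide in y, up to 205 high) also stand there
- gate (a joint): upward travel of the spring gate in m: 0 shut, 0.120 fully up, half travel 0.060. A 4 mm plate sliding straight up in the hopper's plane y = 0. Pulling up takes about 7 N just off shut, 12 N at half, 17 N fully up; let go, it snaps shut. A red pointer on its cross-head shows the travel on the gauge: green band 0.051 to 0.069, red from 0.090
- gate_grip (a point): centre of the gate's red grip bar, 110 long in the hopper's x, 14 thick in its y, 18 high; 250 mm above the bench when shut, rises with the gate. Bar is clear 43 mm either side of its middle; 21 mm free below it, then the steel cross-head (14 thick in y, 238 long, top 220 above the bench when shut). Axes as the hopper's
- tray: aluminium carrying tray, 110 (x) x 160 (y) mm, floor 3 mm thick, walls 32 mm high on three sides; the end towards its -y is open (the mouth, edge at y = -80). Origin: centre of the underside. About 0.35 kg empty. The blocks lie loose on its floor and begin to slide when it is tipped by roughly 20 degrees; 45 degrees clears it
- tray_grip (a point): centre of the tray's fixed wooden carrying bar, 85 mm above the tray's underside, over the middle of the tray: a bar along the tray's x, 110 mm free between its two steel uprights, 14 mm thick in the tray's y, 22 high. Axes as the tray's
- block1_center (a point): centre of a brown stacked-leather heel block with a black rubber face, 28 x 26 x 20 mm, about 20 g; starts on the tray
- block2_center (a point): centre of a brown stacked-leather heel block with a black rubber face, 28 x 26 x 20 mm, about 20 g; starts on the tray
- block3_center (a point): centre of a brown stacked-leather heel block with a black rubber face, 28 x 26 x 20 mm, about 20 g; starts on the tray
- block4_center (a point): centre of a brown stacked-leather heel block with a black rubber face, 28 x 26 x 20 mm, about 20 g; starts on the tray
- block5_center (a point): centre of a brown stacked-leather heel block with a black rubber face, 28 x 26 x 20 mm, about 20 g; starts on the tray
- shoe_a_mid (a point): cream shoe on an olive-green last, 240 long (toe to its +x), 80 wide, 135 high; this point is 30 mm above its underside, in the middle; not to be touched
- shoe_b_mid (a point): the second cream shoe on its last, the same
- tin_mid (a point): closed metal tin with a yellow label and grey lid, 72 mm across, 95 mm high, this point half-way up; not to be touched
- hammer_grip (a point): hammer with wooden handle lying on the bench, 260 mm long, this point on its handle; not to be touched
Not all that is in view belongs to the job. Leave any turquoise look-alike of the tray alone.

How it is judged (in metres and radians):
On the way, in this order (a step that is already met when the one before it is completed fails the run):
1. all five blocks lie in the hopper's upper bin behind the shut gate (x of block1_center in the frame of hopper between -0.076 and 0.076 m and y of block1_center in the frame of hopper between 0.004 and 0.156 m and z of block1_center in the frame of hopper between 0.05 and 0.2 m and x of block2_center in the frame of hopper between -0.076 and 0.076 m and y of block2_center in the frame of hopper between 0.004 and 0.156 m and z of block2_center in the frame of hopper between 0.05 and 0.2 m and x of block3_center in the frame of hopper between -0.076 and 0.076 m and y of block3_center in the frame of hopper between 0.004 and 0.156 m and z of block3_center in the frame of hopper between 0.05 and 0.2 m and x of block4_center in the frame of hopper between -0.076 and 0.076 m and y of block4_center in the frame of hopper between 0.004 and 0.156 m and z of block4_center in the frame of hopper between 0.05 and 0.2 m and x of block5_center in the frame of hopper between -0.076 and 0.076 m and y of block5_center in the frame of hopper between 0.004 and 0.156 m and z of block5_center in the frame of hopper between 0.05 and 0.2 m and value of joint gate below 0.006 m), for 0.2 s.
2. the tray is set down flat on the bench and let go, the blocks still in the hopper (height (world z) of tray below 0.006 m and angle between tray's own z axis and vertical below 0.08 rad and contact force between the fingers and tray below 0.5 N and x of block1_center in the frame of hopper between -0.076 and 0.076 m and y of block1_center in the frame of hopper between 0.004 and 0.156 m and z of block1_center in the frame of hopper between 0.05 and 0.2 m and x of block2_center in the frame of hopper between -0.076 and 0.076 m and y of block2_center in the frame of hopper between 0.004 and 0.156 m and z of block2_center in the frame of hopper between 0.05 and 0.2 m and x of block3_center in the frame of hopper between -0.076 and 0.076 m and y of block3_center in the frame of hopper between 0.004 and 0.156 m and z of block3_center in the frame of hopper between 0.05 and 0.2 m and x of block4_center in the frame of hopper between -0.076 and 0.076 m and y of block4_center in the frame of hopper between 0.004 and 0.156 m and z of block4_center in the frame of hopper between 0.05 and 0.2 m and x of block5_center in the frame of hopper between -0.076 and 0.076 m and y of block5_center in the frame of hopper between 0.004 and 0.156 m and z of block5_center in the frame of hopper between 0.05 and 0.2 m), for 0.2 s.
3. the fingers hold the gate at half travel (value of joint gate between 0.051 and 0.069 m and contact force between the fingers and gate above 2 N), for 0.3 s.
At the end, for the whole second after the job is handed in: the fingers hold the gate at half travel, still, pointer in the green band (51 to 69 mm of 120); all five blocks lie in the pick-up trough, past the gate; the tray stands flat on the bench, let go; bystanders are where they were (all of step 3 and velocity of joint gate between -0.01 and 0.01 m/s and x of block1_center in the frame of hopper between -0.076 and 0.076 m and y of block1_center in the frame of hopper between -0.216 and -0.012 m and z of block1_center in the frame of hopper between 0.015 and 0.09 m and x of block2_center in the frame of hopper between -0.076 and 0.076 m and y of block2_center in the frame of hopper between -0.216 and -0.012 m and z of block2_center in the frame of hopper between 0.015 and 0.09 m and x of block3_center in the frame of hopper between -0.076 and 0.076 m and y of block3_center in the frame of hopper between -0.216 and -0.012 m and z of block3_center in the frame of hopper between 0.015 and 0.09 m and x of block4_center in the frame of hopper between -0.076 and 0.076 m and y of block4_center in the frame of hopper between -0.216 and -0.012 m and z of block4_center in the frame of hopper between 0.015 and 0.09 m and x of block5_center in the frame of hopper between -0.076 and 0.076 m and y of block5_center in the frame of hopper between -0.216 and -0.012 m and z of block5_center in the frame of hopper between 0.015 and 0.09 m and height (world z) of tray below 0.006 m and angle between tray's own z axis and vertical below 0.08 rad and contact force between the fingers and tray below 0.5 N); the arm keeps its last pose, push and grip.
It fails at once if the gate is drawn up into the red band (past three quarters) (value of joint gate above 0.09 m).
It fails at once if a lasted shoe is moved by more than 30 mm (distance of shoe_a_mid from where it was at the start of the episode above 0.03 m).
It fails at once if a lasted shoe is moved by more than 30 mm (distance of shoe_b_mid from where it was at the start of the episode above 0.03 m).
It fails at once if the cement tin is moved by more than 30 mm (distance of tin_mid from where it was at the start of the episode above 0.03 m).
It fails at once if the hammer is moved by more than 30 mm (distance of hammer_grip from where it was at the start of the episode above 0.03 m).
It also fails if it takes over 69 s, if anything falls off the work surface, if the arm or the gripper's body presses on something with over 40 N, if the wrist force passes 120 N, or if a joint passes its speed limit or range.

## Robot

A 6-joint arm with a two-finger parallel gripper is mounted at the origin on the work surface. World frame = base frame: x ahead of the robot, y to its left, z up, the work surface at z = 0. Lengths are in mm, angles in rad, forces in N, time in s.
With the tool pointing down it reaches from about 400 to 925 mm from the base axis. Payload 12.5 kg.
Tool frame: the origin (TCP) lies at the very end of the fingers, on their centre line; the grasp point (between the pads) lies 19 mm behind it; z points along the fingers, y is the line along which they close (so a half turn about z gives the same grasp; the last joint's range is limited). The gripper opens to 95 mm and grips with 3 to 60 N. Pads are 20 mm wide; open, the fingers measure 119 mm over their backs; the gripper's body (75 mm by 180 mm) begins 59 mm behind the grasp point.
Start: joints at [1.024, 0.491, 1.559, -0, 1.092, -0.106], TCP at [266.651, 565.282, 214.661] pointing down, gripper open.
Joint ranges: [-3.1, 3.1], [-0.84, 2.19], [0.05, 2.79], [-1.13, 4.28], [0.06, 2.93], [-2.69, 2.69]. Speed limits (rad/s): [2.22, 2.22, 2.79, 3.14, 3.14, 3.14].

## Interface

Orientations are given as [roll, pitch, yaw] about the fixed x, y, z axes, in that order (R = Rz(yaw) Ry(pitch) Rx(roll)).
In Python, from cell import * gives the robot as it stands.
- The arm moves only by the tool step_arm, never from a script. Its argument "plan" is a list of rows, each an object of numbers: "x", "y", "z": the shift along the tool's x, y, z in units of 25 mm (1.0 is 25 mm); "rx", "ry", "rz": the turn, a rotation vector about the tool's x, y, z in units of 0.1 rad (1.0 is 0.1 rad). In form: [{"x": .., "y": .., "z": .., "rx": .., "ry": .., "rz": ..}, ...]. A call has exactly 10 rows; each row shifts and turns the commanded pose from where the row before left it, along the tool's axes as they then stand; what a row does not reach is not made up. A row lasts 1/12 s, in which the tool goes at most 41.7 mm and 7.16 degrees, less where a joint would pass 70% of its speed; a pose out of reach is approached as far as the arm can. A call with a number of a shift or a turn outside -1 to 1 is refused whole. A call with a gripper value outside its range is refused whole. "jaw" is the closure, from -1 (fully open) to 1 (shut), so that 0 is half open, set as the call begins (left out, the last holds). The fingers move at their own pace and stop on an object; the grip force is fixed at half the most. Time passes only in rows, so rows that do not move let the fingers close, or fill a call up. It gives the time, the measured TCP pose, the force, the opening and the grip force at its end, in the units of the state.
- state(): the state, without advancing time (a new reading comes with each control period).
- read_camera(name): name is "scene" or "top"; returns a dict with "image" (480x640x3 uint8, red, green, blue), "depth" (480x640 float32, mm along the optical axis (not along the pixel's ray), 0 where there is no reading), "vfov" (degrees; the focal length in pixels is half the picture's height over the tangent of half this angle, whatever the lens; pixels are square), "cx", "cy" (the principal point, pixels), "R" (3x3) and "t" (3): a world point X has camera coordinates R X + t. Camera axes: x right, y down, z forward; pixel columns grow to the right and rows downward; lengths in mm; the calibration is good to about 2 mm. A picture is of the moment at which its call begins.
- job_done(): hands the job in; it is judged then, once.
The state is a dict: "t": time; "joints": joint angles; "qvel": joint speeds; "tau": joint torques, N m; "eef_pos": TCP position; "tcp_rot": TCP orientation; "ft_force": force on the tool from outside, world axes, zero at the start; "moment": the same for the moment, N m; "opening": opening from 0.0 (shut) to 1.0 (fully open); "grip_force": force on a finger pad.
Only numpy, scipy, OpenCV 4.12 (cv2) and the standard library are available. Lean on these libraries where they do the work, as an engineer would, in place of code of your own. Each camera call takes 0.05 s, during which the arm holds its last target. There are 200 camera calls.

## Working session

There is one attempt and no reset: what is moved stays moved. The work goes in short steps, Python scripts to look and compute and a tool call to move; the robot and the scene stay as the last step left them, time stands still between calls to the robot, and variables do not carry over. Pictures are saved under pics/ and viewed, at most 10 in all, crops included, and the job is handed in when it is done.

Besides the shell and the picture viewer there is one more tool, called by a JSON object that holds its "op" and its "data", one argument or row to a line. step_arm: Moves the arm, as the interface text tells. Shifts and turns lie within -1 to 1; 1 stands for 25 mm of shift or 0.1 rad of turn. Its arguments: {"type":"object","properties":{"plan":{"type":"array","items":{"type":"object","properties":{"x":{"type":"number"},"y":{"type":"number"},"z":{"type":"number"},"rx":{"type":"number"},"ry":{"type":"number"},"rz":{"type":"number"}}}},"jaw":{"type":"number"}},"required":["plan"]}

```bash
mkdir -p pics; ls; python3 - <<'E'
from cell import *
import cv2,pickle
for n in("scene","top"):
    c=read_camera(n); pickle.dump(c,open(n+".pkl","wb"))
    cv2.imwrite(f"pics/{n}0.png",c["image"][:,:,::-1])
    print(n,c["vfov"],c["cx"],c["cy"],c["R"],c["t"])
print(state())
E
```

```text
pics
scene 42.699544165663355 325.5196773996622 246.88849219768738 [[-0.70843608  0.70544089 -0.02171329]
 [ 0.42361031  0.40039886 -0.8125485 ]
 [-0.56451096 -0.58483665 -0.58248903]] [ 395.92829917  -64.2078621  2237.28634578]
top 48.54927224883729 325.2640995224914 241.74782113162954 [[ 0.02490989 -0.99938651 -0.02461892]
 [-0.99677205 -0.02294954 -0.07693374]
 [ 0.07632155  0.02645586 -0.99673221]] [ -45.00254768  517.28647228 1445.49192894]
{'t': 0.1, 'joints': array([ 1.02439799e+00,  4.91466454e-01,  1.55939833e+00, -3.00803768e-05,
        1.09164922e+00, -1.05583921e-01]), 'qvel': array([-0.00166753, -0.00129222, -0.00227016, -0.00039044, -0.00081895,
       -0.00201436]), 'tau': array([ 1.58364077e-03, -6.13618040e+01, -2.58604914e+01,  6.92886813e-02,
        4.70333279e-02, -9.50615595e-05]), 'eef_pos': array([266.54125848, 565.08557284, 214.13718382]), 'tcp_rot': array([-3.14067363e+00, -7.05671426e-05,  2.70079208e+00]), 'ft_force': array([ 0.54895105, -0.4052105 ,  0.8061678 ]), 'moment': array([ 0.04085151,  0.03078155, -0.01042839]), 'grip_force': 0.0, 'opening': 0.9997417098700133}
```

View pics/scene0.png

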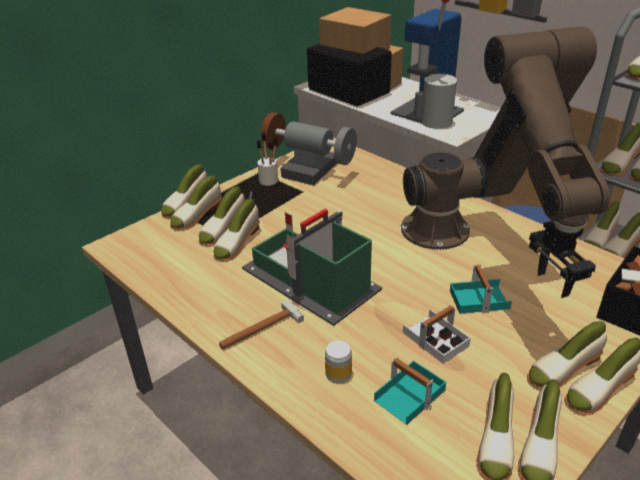

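View pics/top0.png

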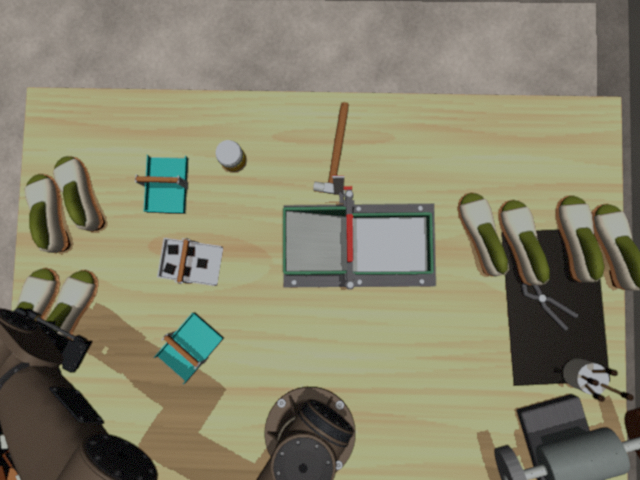

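The top view shows the grey tray with its blocks at (190,262), the hopper with its bin at (285–347, 205–287), the red grip bar at (349,235), and the trough to the right. The hammer head is near (330,187) and the tin at (230,155). There are two turquoise look-alikes at (165,185) and (190,347).

```bash
cat > h.py <<'E'
import numpy as np,cv2,pickle
def cloud(c):
    f=240/np.tan(np.radians(c["vfov"]/2)); v,u=np.mgrid[:480,:640]; d=c["depth"]
    P=np.stack([(u-c["cx"])/f*d,(v-c["cy"])/f*d,d],-1)
    return (P-c["t"])@c["R"]
E
python3 - <<'E'
from h import *
c=pickle.load(open("top.pkl","rb"));W=cloud(c);im=c["image"].astype(int);hsv=cv2.cvtColor(c["image"],cv2.COLOR_RGB2HSV)
def rep(n,m):
    p=W[m&(c["depth"]>0)]
    r=cv2.minAreaRect(p[:,:2].astype(np.float32)); print(n,len(p),"med",np.median(p,0).round(1),"rect",np.round(r[0],1),np.round(r[1],1),round(r[2],1))
v,u=np.mgrid[:480,:640]
def box(a,b,cc,d): return (u>=a)&(u<b)&(v>=cc)&(v<d)
z=W[...,2]
B=box(150,232,230,293)
print("bench",np.median(z[box(240,275,300,340)]))
sat=hsv[...,1]
for lo,hi in((60,110),(25,45),(1.5,6)): rep(f"tray {lo}-{hi}",B&(z>lo)&(z<hi)&((sat<90)|(lo>50)))
rep("wood",B&(z>75)&(sat>90))
Hb=box(275,445,180,295)
red=(im[...,0]>130)&(im[...,1]<60); rep("grip",Hb&red&(z>230)&(z<275))
green=(hsv[...,0]>60)&(hsv[...,0]<90)&(sat>100)
rep("rim",Hb&green&(z>190)&(z<210)); rep("troughrim",Hb&green&(z>65)&(z<85)&(u>355))
for zz in (3,10,):rep("base",Hb&(z>0.5)&(z<14)&(sat<80))
rep("guides",Hb&(z>200)&(z<212)&~green)
a=cv2.resize(c["image"][222:300,145:240],None,fx=6,fy=6,interpolation=2)
cv2.imwrite("pics/tray.png",a[:,:,::-1])
E
```

```text
bench -0.3095116631967156
tray 60-110 324 med [455.7 337.2  93.7] rect [455.  338.5] [ 20.7 120.3] 83.5
tray 25-45 258 med [460.9 381.3  29.3] rect [456.1 341.2] [159.6 113.7] 83.6
tray 1.5-6 1311 med [455.2 325.5   3.4] rect [457.4 343.1] [173.6 230.6] 1.5
wood 218 med [453.3 337.2  94.9] rect [454.4 338.2] [ 14.  108.8] 82.4
grip 220 med [512.4 -93.4 258.8] rect [511.2 -94.5] [104.3  11.6] 1.2
rim 296 med [529.1   3.7 203.2] rect [508.   -9.9] [159.6 145.7] 1.5
troughrim 284 med [ 552.8 -262.9   77.6] rect [ 515.  -214.2] [158.9 198.7] 1.4
base 6964 med [ 523.5 -190.     8.1] rect [ 536.6 -126.7] [319.8 473.8] 1.4
base 6964 med [ 523.5 -190.     8.1] rect [ 536.6 -126.7] [319.8 473.8] 1.4
guides 397 med [499.  -27.5 204.1] rect [515.7 -21.1] [242.3 172.8] 2.0
```

View pics/tray.png

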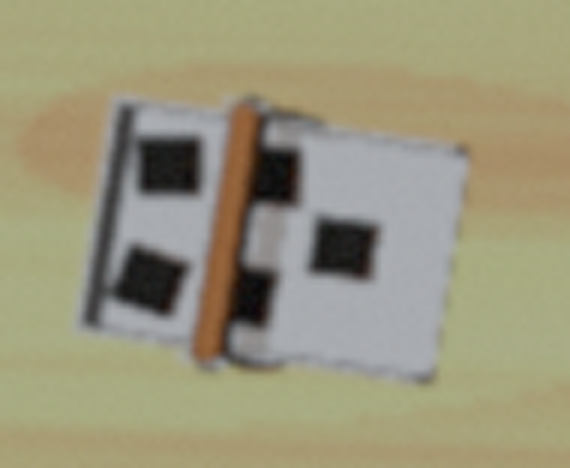

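The crop shows the closed wall at the left (world +y) and the open mouth at the right (world -y), with all five blocks on the floor. The bar is at about (455,339), tray yaw is about -6.5°, and the hopper's gate is at about (511.5,-94.5) with yaw about 1.4°. The rim, bench and bar heights match the given sizes.

```bash
cat >> h.py <<'E'
from scipy.spatial.transform import Rotation as Ro
from scipy.linalg import expm,logm
def T(p,rpy):
    M=np.eye(4);M[:3,:3]=Ro.from_euler("xyz",rpy).as_matrix();M[:3,3]=p;return M
def rows(A,B,n):
    "constant row (units) taking pose A to B in n rows"
    G=expm(np.real(logm(np.linalg.inv(A)@B))/n)
    return np.r_[G[:3,3]/25,Ro.from_matrix(G[:3,:3]).as_rotvec()/.1].round(3)
def here():
    from cell import state
    s=state();return T(s["eef_pos"],s["tcp_rot"])
E
python3 - <<'E'
from h import *
yaw=np.radians(180-6.5)
print(rows(here(),T([455.5,339,150],[np.pi,0,yaw]),20))
E
```

```text
[-0.492 -0.329  0.128 -0.    -0.    -0.164]
```

{"op": "step_arm", "data": {
  "jaw": -1,
  "plan": [
    {"x":-0.49,"y":-0.33,"z":0.13,"rz":-0.164},
    {"x":-0.49,"y":-0.33,"z":0.13,"rz":-0.164},
    {"x":-0.49,"y":-0.33,"z":0.13,"rz":-0.164},
    {"x":-0.49,"y":-0.33,"z":0.13,"rz":-0.164},
    {"x":-0.49,"y":-0.33,"z":0.13,"rz":-0.164},
    {"x":-0.49,"y":-0.33,"z":0.13,"rz":-0.164},
    {"x":-0.49,"y":-0.33,"z":0.13,"rz":-0.164},
    {"x":-0.49,"y":-0.33,"z":0.13,"rz":-0.164},
    {"x":-0.49,"y":-0.33,"z":0.13,"rz":-0.164},
    {"x":-0.49,"y":-0.33,"z":0.13,"rz":-0.164}
  ]
}}

```text
schema error: expected keys x, y, z, rx, ry, rz
```

{"op": "step_arm", "data": {
  "plan": [
    {"x":-0.49,"y":-0.33,"z":0.13,"rz":-0.164},
    {"x":-0.49,"y":-0.33,"z":0.13,"rz":-0.164},
    {"x":-0.49,"y":-0.33,"z":0.13,"rz":-0.164},
    {"x":-0.49,"y":-0.33,"z":0.13,"rz":-0.164},
    {"x":-0.49,"y":-0.33,"z":0.13,"rz":-0.164},
    {"x":-0.49,"y":-0.33,"z":0.13,"rz":-0.164},
    {"x":-0.49,"y":-0.33,"z":0.13,"rz":-0.164},
    {"x":-0.49,"y":-0.33,"z":0.13,"rz":-0.164},
    {"x":-0.49,"y":-0.33,"z":0.13,"rz":-0.164},
    {"x":-0.49,"y":-0.33,"z":0.13,"rz":-0.164}
  ]
}}

```text
schema error: expected keys x, y, z, rx, ry, rz
```

```bash
python3 - <<'E'
from h import *
from cell import *
yaw=np.radians(180-6.5)
s=state();print(s["t"],s["eef_pos"],s["tcp_rot"],s["joints"])
print(rows(here(),T([455.5,339,66],[np.pi,0,yaw]),9))
E
```

```text
0.1 [266.54125848 565.08557284 214.13718382] [-3.14067363e+00 -7.05671426e-05  2.70079208e+00] [ 1.02439799e+00  4.91466454e-01  1.55939833e+00 -3.00803768e-05
  1.09164922e+00 -1.05583921e-01]
[-1.101e+00 -7.200e-01  6.590e-01 -1.000e-03 -0.000e+00 -3.640e-01]
```

All six keys are required.

{"op": "step_arm", "data": {
  "jaw": -1,
  "plan": [
    {"x":-0.49,"y":-0.33,"z":0.13,"rx":0,"ry":0,"rz":-0.164},
    {"x":-0.49,"y":-0.33,"z":0.13,"rx":0,"ry":0,"rz":-0.164},
    {"x":-0.49,"y":-0.33,"z":0.13,"rx":0,"ry":0,"rz":-0.164},
    {"x":-0.49,"y":-0.33,"z":0.13,"rx":0,"ry":0,"rz":-0.164},
    {"x":-0.49,"y":-0.33,"z":0.13,"rx":0,"ry":0,"rz":-0.164},
    {"x":-0.49,"y":-0.33,"z":0.13,"rx":0,"ry":0,"rz":-0.164},
    {"x":-0.49,"y":-0.33,"z":0.13,"rx":0,"ry":0,"rz":-0.164},
    {"x":-0.49,"y":-0.33,"z":0.13,"rx":0,"ry":0,"rz":-0.164},
    {"x":-0.49,"y":-0.33,"z":0.13,"rx":0,"ry":0,"rz":-0.164},
    {"x":-0.49,"y":-0.33,"z":0.13,"rx":0,"ry":0,"rz":-0.164}
  ]
}}

```text
t: 0.93
eef_pos: [351.6, 443.7, 181.8]
tcp_rot: [-3.141, -0.0, 2.866]
ft_force: [-0.1, 0.3, -0.8]
opening: 0.998
grip_force: 0.0
```

{"op": "step_arm", "data": {
  "jaw": -1,
  "plan": [
    {"x":-0.49,"y":-0.33,"z":0.13,"rx":0,"ry":0,"rz":-0.164},
    {"x":-0.49,"y":-0.33,"z":0.13,"rx":0,"ry":0,"rz":-0.164},
    {"x":-0.49,"y":-0.33,"z":0.13,"rx":0,"ry":0,"rz":-0.164},
    {"x":-0.49,"y":-0.33,"z":0.13,"rx":0,"ry":0,"rz":-0.164},
    {"x":-0.49,"y":-0.33,"z":0.13,"rx":0,"ry":0,"rz":-0.164},
    {"x":-0.49,"y":-0.33,"z":0.13,"rx":0,"ry":0,"rz":-0.164},
    {"x":-0.49,"y":-0.33,"z":0.13,"rx":0,"ry":0,"rz":-0.164},
    {"x":-0.49,"y":-0.33,"z":0.13,"rx":0,"ry":0,"rz":-0.164},
    {"x":-0.49,"y":-0.33,"z":0.13,"rx":0,"ry":0,"rz":-0.164},
    {"x":-0.49,"y":-0.33,"z":0.13,"rx":0,"ry":0,"rz":-0.164}
  ]
}}

```text
t: 1.77
eef_pos: [454.9, 338.4, 149.2]
tcp_rot: [-3.141, -0.0, 3.03]
ft_force: [1.0, 1.0, 1.5]
opening: 0.998
grip_force: 0.0
```

```bash
python3 - <<'E'
from h import *
from cell import *
yaw=np.radians(180-6.5)
s=state();print(s["t"],s["eef_pos"],s["tcp_rot"],s["joints"])
print(rows(here(),T([455.5,339,66],[np.pi,0,yaw]),8))
E
```

```text
1.7667 [454.90166265 338.44210588 149.24121568] [-3.14132724e+00 -4.18732567e-04  3.02958726e+00] [ 5.23135633e-01  4.85029026e-01  1.77526544e+00  4.50553726e-05
  8.81792724e-01 -9.35684007e-01]
[-0.003  0.003  0.416 -0.    -0.001  0.002]
```

{"op": "step_arm", "data": {
  "jaw": -1,
  "plan": [
    {"x":0,"y":0,"z":0.416,"rx":0,"ry":0,"rz":0},
    {"x":0,"y":0,"z":0.416,"rx":0,"ry":0,"rz":0},
    {"x":0,"y":0,"z":0.416,"rx":0,"ry":0,"rz":0},
    {"x":0,"y":0,"z":0.416,"rx":0,"ry":0,"rz":0},
    {"x":0,"y":0,"z":0.416,"rx":0,"ry":0,"rz":0},
    {"x":0,"y":0,"z":0.416,"rx":0,"ry":0,"rz":0},
    {"x":0,"y":0,"z":0.416,"rx":0,"ry":0,"rz":0},
    {"x":0,"y":0,"z":0.416,"rx":0,"ry":0,"rz":0},
    {"x":0,"y":0,"z":0,"rx":0,"ry":0,"rz":0},
    {"x":0,"y":0,"z":0,"rx":0,"ry":0,"rz":0}
  ]
}}

```text
t: 2.6
eef_pos: [454.3, 339.0, 65.8]
tcp_rot: [-3.141, -0.001, 3.029]
ft_force: [0.6, 0.4, 0.1]
opening: 1.0
grip_force: 0.0
```

{"op": "step_arm", "data": {
  "jaw": 1,
  "plan": [
    {"x":0,"y":0,"z":0,"rx":0,"ry":0,"rz":0},
    {"x":0,"y":0,"z":0,"rx":0,"ry":0,"rz":0},
    {"x":0,"y":0,"z":0,"rx":0,"ry":0,"rz":0},
    {"x":0,"y":0,"z":0,"rx":0,"ry":0,"rz":0},
    {"x":0,"y":0,"z":0,"rx":0,"ry":0,"rz":0},
    {"x":0,"y":0,"z":0,"rx":0,"ry":0,"rz":0},
    {"x":0,"y":0,"z":0,"rx":0,"ry":0,"rz":0},
    {"x":0,"y":0,"z":0,"rx":0,"ry":0,"rz":0},
    {"x":0,"y":0,"z":0,"rx":0,"ry":0,"rz":0},
    {"x":0,"y":0,"z":0,"rx":0,"ry":0,"rz":0}
  ]
}}

```text
t: 3.43
eef_pos: [454.5, 339.1, 66.4]
tcp_rot: [3.142, -0.0, 3.029]
ft_force: [-0.2, 0.1, 0.1]
opening: 0.353
grip_force: 0.0
```

```bash
python3 - <<'E'
from h import *
from cell import *
s=state();print(s["t"],s["eef_pos"],s["tcp_rot"],s["opening"],s["grip_force"])
A=here()
# lift straight, then travel to tip start: mouth edge at hopper y 85, z 218; level
hy=np.radians(1.4);Rh=Ro.from_euler("z",hy)
def hop(p): return Rh.apply(p)+[511.5,-94.5,0]
bar=hop([0,85+80,218+85]); print("bar",bar)
up=A.copy();up[2,3]=303-19
B=T(bar-[0,0,19],[np.pi,0,np.pi+hy])
print("lift",rows(A,up,14)); print("go",rows(up,B,18))
C=T(hop([0,85,218]),[0,0,hy])  # mouth frame
X=np.linalg.inv(C)@B
D=C@T([0,0,0],[np.radians(52),0,0])@X
print("tip start",B[:3,3],"tip",rows(B,D,30),D[:3,3])
E
```

```text
3.4333 [454.52565029 339.06862953  66.4338325 ] [ 3.14154448e+00 -3.21192029e-06  3.02879706e+00] 0.3531719375803609 0.0
bar [507.4686906   70.45074581 303.        ]
lift [ 0.     0.    -0.622 -0.     0.     0.   ]
go [-0.146 -0.591 -0.     0.     0.    -0.076]
tip start [507.4686906   70.45074581 284.        ] tip [ 0.    -0.081 -0.096 -0.303  0.     0.   ] [509.49059485 -12.28034245 321.67451766]
```

{"op": "step_arm", "data": {
  "jaw": 1,
  "plan": [
    {"x":0,"y":0,"z":0,"rx":0,"ry":0,"rz":0},
    {"x":0,"y":0,"z":0,"rx":0,"ry":0,"rz":0},
    {"x":0,"y":0,"z":0,"rx":0,"ry":0,"rz":0},
    {"x":0,"y":0,"z":0,"rx":0,"ry":0,"rz":0},
    {"x":0,"y":0,"z":0,"rx":0,"ry":0,"rz":0},
    {"x":0,"y":0,"z":0,"rx":0,"ry":0,"rz":0},
    {"x":0,"y":0,"z":0,"rx":0,"ry":0,"rz":0},
    {"x":0,"y":0,"z":0,"rx":0,"ry":0,"rz":0},
    {"x":0,"y":0,"z":0,"rx":0,"ry":0,"rz":0},
    {"x":0,"y":0,"z":0,"rx":0,"ry":0,"rz":0}
  ]
}}

```text
t: 4.27
eef_pos: [454.6, 339.1, 66.4]
tcp_rot: [3.141, 0.0, 3.029]
ft_force: [0.5, 1.7, -0.5]
opening: 0.146
grip_force: 30.0
```

{"op": "step_arm", "data": {
  "jaw": 1,
  "plan": [
    {"x":0,"y":0,"z":-0.1,"rx":0,"ry":0,"rz":0},
    {"x":0,"y":0,"z":-0.3,"rx":0,"ry":0,"rz":0},
    {"x":0,"y":0,"z":-0.5,"rx":0,"ry":0,"rz":0},
    {"x":0,"y":0,"z":-0.6,"rx":0,"ry":0,"rz":0},
    {"x":0,"y":0,"z":-0.6,"rx":0,"ry":0,"rz":0},
    {"x":0,"y":0,"z":-0.6,"rx":0,"ry":0,"rz":0},
    {"x":0,"y":0,"z":-0.6,"rx":0,"ry":0,"rz":0},
    {"x":0,"y":0,"z":-0.6,"rx":0,"ry":0,"rz":0},
    {"x":0,"y":0,"z":-0.6,"rx":0,"ry":0,"rz":0},
    {"x":0,"y":0,"z":-0.6,"rx":0,"ry":0,"rz":0}
  ]
}}

```text
t: 5.1
eef_pos: [454.1, 338.8, 195.1]
tcp_rot: [-3.141, -0.0, 3.029]
ft_force: [-0.6, -0.3, -4.2]
opening: 0.145
grip_force: 30.0
```

{"op": "step_arm", "data": {
  "jaw": 1,
  "plan": [
    {"x":0,"y":0,"z":-0.6,"rx":0,"ry":0,"rz":0},
    {"x":0,"y":0,"z":-0.6,"rx":0,"ry":0,"rz":0},
    {"x":0,"y":0,"z":-0.6,"rx":0,"ry":0,"rz":0},
    {"x":0,"y":0,"z":-0.6,"rx":0,"ry":0,"rz":0},
    {"x":0,"y":0,"z":-0.5,"rx":0,"ry":0,"rz":0},
    {"x":0,"y":0,"z":-0.4,"rx":0,"ry":0,"rz":0},
    {"x":0,"y":0,"z":-0.2,"rx":0,"ry":0,"rz":0},
    {"x":0,"y":0,"z":-0.1,"rx":0,"ry":0,"rz":0},
    {"x":0,"y":0,"z":0,"rx":0,"ry":0,"rz":0},
    {"x":0,"y":0,"z":0,"rx":0,"ry":0,"rz":0}
  ]
}}

```text
t: 5.93
eef_pos: [454.3, 338.9, 283.3]
tcp_rot: [-3.141, -0.001, 3.029]
ft_force: [-0.5, -0.3, -4.3]
opening: 0.146
grip_force: 30.0
```

```bash
python3 - <<'E'
from h import *
from cell import *
s=state();print(s["t"],s["eef_pos"],s["tcp_rot"],s["opening"],s["grip_force"],s["joints"])
hy=np.radians(1.4)
print("go",rows(here(),T([507.5,70.5,284],[np.pi,0,np.pi+hy]),18))
c=read_camera("top")
cv2.imwrite("pics/lift.png",np.hstack([cv2.resize(c["image"][180:330,130:290],None,fx=4,fy=4)])[:,:,::-1])
E
```

```text
5.9333 [454.29904335 338.89990361 283.34530234] [-3.14100909e+00 -8.34593925e-04  3.02876967e+00] 0.14585585998060152 29.999421536922455 [ 5.24378528e-01  3.44572405e-01  1.60984505e+00  2.96329909e-05
  1.18819320e+00 -9.33606138e-01]
go [-0.147 -0.591 -0.001 -0.    -0.    -0.076]
```

View pics/lift.png

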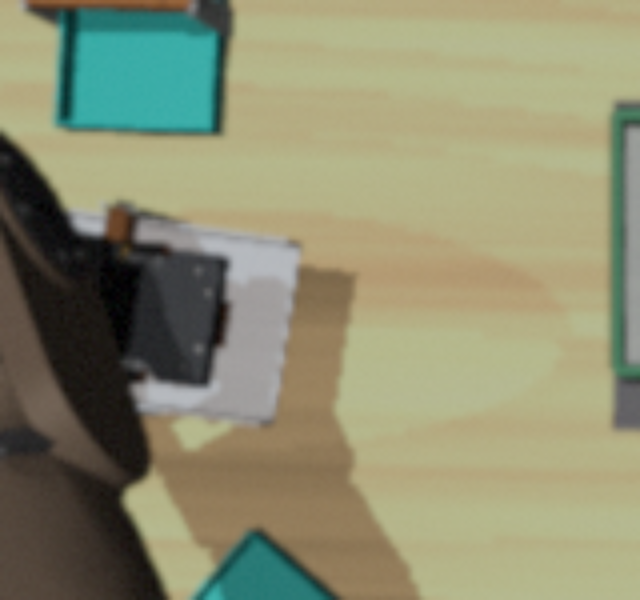

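The picture shows the tray hanging level in the gripper, with its mouth to the right and clear of its neighbours. Next I carry it to the hopper.

{"op": "step_arm", "data": {
  "jaw": 1,
  "plan": [
    {"x":-0.025,"y":-0.1,"z":0,"rx":0,"ry":0,"rz":-0.013},
    {"x":-0.05,"y":-0.2,"z":0,"rx":0,"ry":0,"rz":-0.026},
    {"x":-0.075,"y":-0.3,"z":0,"rx":0,"ry":0,"rz":-0.039},
    {"x":-0.1,"y":-0.4,"z":0,"rx":0,"ry":0,"rz":-0.052},
    {"x":-0.124,"y":-0.5,"z":0,"rx":0,"ry":0,"rz":-0.064},
    {"x":-0.124,"y":-0.5,"z":0,"rx":0,"ry":0,"rz":-0.064},
    {"x":-0.124,"y":-0.5,"z":0,"rx":0,"ry":0,"rz":-0.064},
    {"x":-0.124,"y":-0.5,"z":0,"rx":0,"ry":0,"rz":-0.064},
    {"x":-0.124,"y":-0.5,"z":0,"rx":0,"ry":0,"rz":-0.064},
    {"x":-0.124,"y":-0.5,"z":0,"rx":0,"ry":0,"rz":-0.064}
  ]
}}

```text
t: 6.82
eef_pos: [470.3, 235.7, 284.0]
tcp_rot: [-3.142, 0.0, 3.08]
ft_force: [0.7, -1.2, -3.9]
opening: 0.143
grip_force: 30.0
```

{"op": "step_arm", "data": {
  "jaw": 1,
  "plan": [
    {"x":-0.124,"y":-0.5,"z":0,"rx":0,"ry":0,"rz":-0.064},
    {"x":-0.124,"y":-0.5,"z":0,"rx":0,"ry":0,"rz":-0.064},
    {"x":-0.124,"y":-0.5,"z":0,"rx":0,"ry":0,"rz":-0.064},
    {"x":-0.124,"y":-0.5,"z":0,"rx":0,"ry":0,"rz":-0.064},
    {"x":-0.124,"y":-0.5,"z":0,"rx":0,"ry":0,"rz":-0.064},
    {"x":-0.124,"y":-0.5,"z":0,"rx":0,"ry":0,"rz":-0.064},
    {"x":-0.124,"y":-0.5,"z":0,"rx":0,"ry":0,"rz":-0.064},
    {"x":-0.124,"y":-0.5,"z":0,"rx":0,"ry":0,"rz":-0.064},
    {"x":-0.124,"y":-0.5,"z":0,"rx":0,"ry":0,"rz":-0.064},
    {"x":-0.124,"y":-0.5,"z":0,"rx":0,"ry":0,"rz":-0.064}
  ]
}}

```text
t: 7.65
eef_pos: [497.1, 109.8, 284.0]
tcp_rot: [-3.142, 0.0, -3.139]
ft_force: [0.4, 0.6, -4.1]
opening: 0.144
grip_force: 30.0
```

{"op": "step_arm", "data": {
  "jaw": 1,
  "plan": [
    {"x":-0.124,"y":-0.5,"z":0,"rx":0,"ry":0,"rz":-0.064},
    {"x":-0.1,"y":-0.4,"z":0,"rx":0,"ry":0,"rz":-0.052},
    {"x":-0.075,"y":-0.3,"z":0,"rx":0,"ry":0,"rz":-0.039},
    {"x":-0.05,"y":-0.2,"z":0,"rx":0,"ry":0,"rz":-0.026},
    {"x":-0.035,"y":-0.14,"z":0,"rx":0,"ry":0,"rz":-0.018},
    {"x":0,"y":0,"z":0,"rx":0,"ry":0,"rz":0},
    {"x":0,"y":0,"z":0,"rx":0,"ry":0,"rz":0},
    {"x":0,"y":0,"z":0,"rx":0,"ry":0,"rz":0},
    {"x":0,"y":0,"z":0,"rx":0,"ry":0,"rz":0},
    {"x":0,"y":0,"z":0,"rx":0,"ry":0,"rz":0}
  ]
}}

```text
t: 8.48
eef_pos: [507.1, 73.3, 284.0]
tcp_rot: [3.141, 0.0, -3.119]
ft_force: [-0.2, -0.7, -4.0]
opening: 0.144
grip_force: 30.0
```

```bash
python3 - <<'E'
from h import *
from cell import *
s=state();print(s["t"],s["eef_pos"],s["tcp_rot"],s["ft_force"],s["joints"])
hy=np.radians(1.4)
c=read_camera("top");d=read_camera("scene")
cv2.imwrite("pics/over.png",np.hstack([cv2.resize(c["image"][140:320,220:380],(400,450)),cv2.resize(d["image"][180:340,220:380],(400,450))])[:,:,::-1])
E
```

```text
8.4833 [507.13978334  73.26736105 283.95654153] [ 3.14148533e+00  1.24857511e-04 -3.11854673e+00] [-0.16664062 -0.68750203 -3.95294935] [ 1.44545838e-02  2.60212585e-01  1.73332376e+00  1.18860716e-04
  1.14793238e+00 -1.57943645e+00]
```

View pics/over.png

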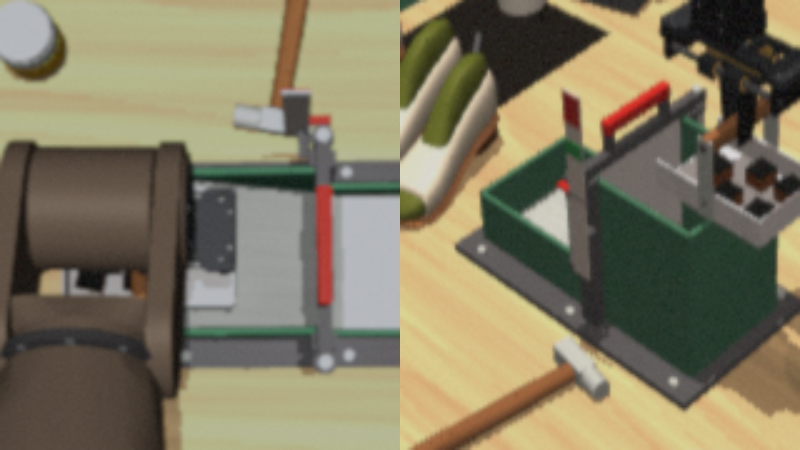

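Both views show the mouth over the bin and all five blocks still on the tray. Next I tip about the mouth edge.

{"op": "step_arm", "data": {
  "jaw": 1,
  "plan": [
    {"x":0,"y":-0.081,"z":-0.096,"rx":-0.303,"ry":0,"rz":0},
    {"x":0,"y":-0.081,"z":-0.096,"rx":-0.303,"ry":0,"rz":0},
    {"x":0,"y":-0.081,"z":-0.096,"rx":-0.303,"ry":0,"rz":0},
    {"x":0,"y":-0.081,"z":-0.096,"rx":-0.303,"ry":0,"rz":0},
    {"x":0,"y":-0.081,"z":-0.096,"rx":-0.303,"ry":0,"rz":0},
    {"x":0,"y":-0.081,"z":-0.096,"rx":-0.303,"ry":0,"rz":0},
    {"x":0,"y":-0.081,"z":-0.096,"rx":-0.303,"ry":0,"rz":0},
    {"x":0,"y":-0.081,"z":-0.096,"rx":-0.303,"ry":0,"rz":0},
    {"x":0,"y":-0.081,"z":-0.096,"rx":-0.303,"ry":0,"rz":0},
    {"x":0,"y":-0.081,"z":-0.096,"rx":-0.303,"ry":0,"rz":0}
  ]
}}

```text
t: 9.42
eef_pos: [507.7, 49.6, 305.0]
tcp_rot: [2.837, 0.0, -3.119]
ft_force: [-0.1, 0.3, -4.3]
opening: 0.143
grip_force: 30.0
```

```bash
python3 - <<'E'
from cell import *
s=state();print(s["eef_pos"],s["tcp_rot"],s["ft_force"],s["joints"])
E
```

```text
[507.7438027   49.56758862 305.03235707] [ 2.83747465e+00  4.08632585e-04 -3.11880376e+00] [-0.05982853  0.32902398 -4.27535979] [-0.19183589  0.24979605  1.72408757  0.31357843  1.24934467 -1.89751087]
```

{"op": "step_arm", "data": {
  "jaw": 1,
  "plan": [
    {"x":0,"y":-0.081,"z":-0.096,"rx":-0.303,"ry":0,"rz":0},
    {"x":0,"y":-0.081,"z":-0.096,"rx":-0.303,"ry":0,"rz":0},
    {"x":0,"y":-0.081,"z":-0.096,"rx":-0.303,"ry":0,"rz":0},
    {"x":0,"y":-0.081,"z":-0.096,"rx":-0.303,"ry":0,"rz":0},
    {"x":0,"y":-0.081,"z":-0.096,"rx":-0.303,"ry":0,"rz":0},
    {"x":0,"y":-0.081,"z":-0.096,"rx":-0.303,"ry":0,"rz":0},
    {"x":0,"y":-0.081,"z":-0.096,"rx":-0.303,"ry":0,"rz":0},
    {"x":0,"y":-0.081,"z":-0.096,"rx":-0.303,"ry":0,"rz":0},
    {"x":0,"y":-0.081,"z":-0.096,"rx":-0.303,"ry":0,"rz":0},
    {"x":0,"y":-0.081,"z":-0.096,"rx":-0.303,"ry":0,"rz":0}
  ]
}}

```text
t: 10.25
eef_pos: [508.4, 20.9, 318.0]
tcp_rot: [2.533, 0.0, -3.119]
ft_force: [0.3, -0.9, -2.9]
opening: 0.146
grip_force: 30.0
```

{"op": "step_arm", "data": {
  "jaw": 1,
  "plan": [
    {"x":0,"y":-0.081,"z":-0.096,"rx":-0.303,"ry":0,"rz":0},
    {"x":0,"y":-0.081,"z":-0.096,"rx":-0.303,"ry":0,"rz":0},
    {"x":0,"y":-0.081,"z":-0.096,"rx":-0.303,"ry":0,"rz":0},
    {"x":0,"y":-0.081,"z":-0.096,"rx":-0.303,"ry":0,"rz":0},
    {"x":0,"y":-0.081,"z":-0.096,"rx":-0.303,"ry":0,"rz":0},
    {"x":0,"y":-0.081,"z":-0.096,"rx":-0.303,"ry":0,"rz":0},
    {"x":0,"y":-0.081,"z":-0.096,"rx":-0.303,"ry":0,"rz":0},
    {"x":0,"y":-0.081,"z":-0.096,"rx":-0.303,"ry":0,"rz":0},
    {"x":0,"y":-0.081,"z":-0.096,"rx":-0.303,"ry":0,"rz":0},
    {"x":0,"y":-0.081,"z":-0.096,"rx":-0.303,"ry":0,"rz":0}
  ]
}}

```text
t: 11.08
eef_pos: [509.1, -10.1, 321.9]
tcp_rot: [2.23, 0.0, -3.119]
ft_force: [0.2, 0.8, -2.8]
opening: 0.148
grip_force: 30.0
```

```bash
python3 - <<'E'
from h import *
from cell import *
s=state();print(s["t"],s["eef_pos"],s["tcp_rot"],s["ft_force"],s["joints"])
c=read_camera("top");d=read_camera("scene")
cv2.imwrite("pics/tip.png",np.hstack([cv2.resize(c["image"][140:320,220:380],(400,450)),cv2.resize(d["image"][180:340,220:380],(400,450))])[:,:,::-1])
E
```

```text
11.0833 [509.09818931 -10.10326299 321.90923929] [ 2.22956010e+00  1.96274916e-04 -3.11915909e+00] [ 0.2139808   0.76564461 -2.81869644] [-0.53048132  0.39814085  1.71567419  0.73894053  1.60995358 -2.32467267]
```

View pics/tip.png

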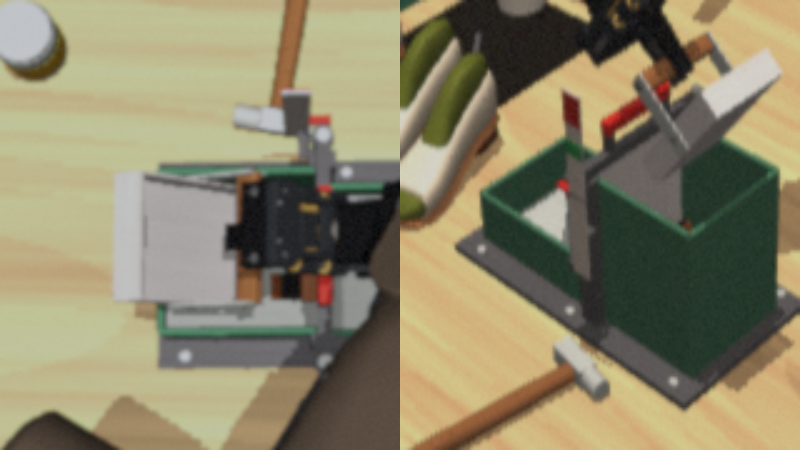

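The tray is tipped up and empties into the bin, and the wrist load has dropped by 1 N, which is the weight of five blocks. Next I untip it and carry it back.

{"op": "step_arm", "data": {
  "jaw": 1,
  "plan": [
    {"x":0,"y":0.16,"z":0.192,"rx":0.606,"ry":0,"rz":0},
    {"x":0,"y":0.16,"z":0.192,"rx":0.606,"ry":0,"rz":0},
    {"x":0,"y":0.16,"z":0.192,"rx":0.606,"ry":0,"rz":0},
    {"x":0,"y":0.16,"z":0.192,"rx":0.606,"ry":0,"rz":0},
    {"x":0,"y":0.16,"z":0.192,"rx":0.606,"ry":0,"rz":0},
    {"x":0,"y":0.16,"z":0.192,"rx":0.606,"ry":0,"rz":0},
    {"x":0,"y":0.16,"z":0.192,"rx":0.606,"ry":0,"rz":0},
    {"x":0,"y":0.16,"z":0.192,"rx":0.606,"ry":0,"rz":0},
    {"x":0,"y":0.16,"z":0.192,"rx":0.606,"ry":0,"rz":0},
    {"x":0,"y":0.16,"z":0.192,"rx":0.606,"ry":0,"rz":0}
  ]
}}

```text
t: 12.02
eef_pos: [507.6, 50.6, 307.7]
tcp_rot: [2.841, 0.001, -3.119]
ft_force: [-0.5, -0.7, -3.5]
opening: 0.146
grip_force: 30.0
```

```bash
python3 - <<'E'
from h import *
print(rows(here(),T([500,110,300],[np.pi,0,-3.119]),10))
print(rows(T([500,110,300],[np.pi,0,-3.119]),T([454.3,338.9,280],[np.pi,0,3.029]),15))
E
```

```text
[0.025 0.231 0.07  0.3   0.001 0.   ]
[ 0.147  0.605  0.053 -0.    -0.     0.09 ]
```

{"op": "step_arm", "data": {
  "jaw": 1,
  "plan": [
    {"x":0.025,"y":0.231,"z":0.07,"rx":0.3,"ry":0,"rz":0},
    {"x":0.025,"y":0.231,"z":0.07,"rx":0.3,"ry":0,"rz":0},
    {"x":0.025,"y":0.231,"z":0.07,"rx":0.3,"ry":0,"rz":0},
    {"x":0.025,"y":0.231,"z":0.07,"rx":0.3,"ry":0,"rz":0},
    {"x":0.025,"y":0.231,"z":0.07,"rx":0.3,"ry":0,"rz":0},
    {"x":0.025,"y":0.231,"z":0.07,"rx":0.3,"ry":0,"rz":0},
    {"x":0.025,"y":0.231,"z":0.07,"rx":0.3,"ry":0,"rz":0},
    {"x":0.025,"y":0.231,"z":0.07,"rx":0.3,"ry":0,"rz":0},
    {"x":0.025,"y":0.231,"z":0.07,"rx":0.3,"ry":0,"rz":0},
    {"x":0.025,"y":0.231,"z":0.07,"rx":0.3,"ry":0,"rz":0}
  ]
}}

```text
t: 12.85
eef_pos: [499.7, 110.2, 299.9]
tcp_rot: [3.139, -0.0, -3.119]
ft_force: [0.1, -0.5, -3.2]
opening: 0.142
grip_force: 30.0
```

{"op": "step_arm", "data": {
  "jaw": 1,
  "plan": [
    {"x":0.147,"y":0.605,"z":0.053,"rx":0,"ry":0,"rz":0.09},
    {"x":0.147,"y":0.605,"z":0.053,"rx":0,"ry":0,"rz":0.09},
    {"x":0.147,"y":0.605,"z":0.053,"rx":0,"ry":0,"rz":0.09},
    {"x":0.147,"y":0.605,"z":0.053,"rx":0,"ry":0,"rz":0.09},
    {"x":0.147,"y":0.605,"z":0.053,"rx":0,"ry":0,"rz":0.09},
    {"x":0.147,"y":0.605,"z":0.053,"rx":0,"ry":0,"rz":0.09},
    {"x":0.147,"y":0.605,"z":0.053,"rx":0,"ry":0,"rz":0.09},
    {"x":0.147,"y":0.605,"z":0.053,"rx":0,"ry":0,"rz":0.09},
    {"x":0.147,"y":0.605,"z":0.053,"rx":0,"ry":0,"rz":0.09},
    {"x":0.147,"y":0.605,"z":0.053,"rx":0,"ry":0,"rz":0.09}
  ]
}}

```text
t: 13.68
eef_pos: [465.4, 262.4, 287.0]
tcp_rot: [3.138, -0.001, 3.074]
ft_force: [-0.9, 0.1, -3.2]
opening: 0.143
grip_force: 30.0
```

{"op": "step_arm", "data": {
  "jaw": 1,
  "plan": [
    {"x":0.147,"y":0.605,"z":0.053,"rx":0,"ry":0,"rz":0.09},
    {"x":0.147,"y":0.605,"z":0.053,"rx":0,"ry":0,"rz":0.09},
    {"x":0.147,"y":0.605,"z":0.053,"rx":0,"ry":0,"rz":0.09},
    {"x":0.147,"y":0.605,"z":0.053,"rx":0,"ry":0,"rz":0.09},
    {"x":0.147,"y":0.605,"z":0.053,"rx":0,"ry":0,"rz":0.09},
    {"x":0,"y":0,"z":0,"rx":0,"ry":0,"rz":0},
    {"x":0,"y":0,"z":0,"rx":0,"ry":0,"rz":0},
    {"x":0,"y":0,"z":0,"rx":0,"ry":0,"rz":0},
    {"x":0,"y":0,"z":0,"rx":0,"ry":0,"rz":0},
    {"x":0,"y":0,"z":0,"rx":0,"ry":0,"rz":0}
  ]
}}

```text
t: 14.52
eef_pos: [454.4, 337.7, 280.7]
tcp_rot: [3.138, -0.0, 3.028]
ft_force: [-0.4, -0.5, -3.4]
opening: 0.144
grip_force: 30.0
```

```bash
python3 - <<'E'
from h import *
from cell import *
s=state();print(s["t"],s["eef_pos"],s["tcp_rot"],s["ft_force"],s["joints"])
print(rows(here(),T([454.3,338.9,69],[np.pi,0,3.029]),18))
c=read_camera("top");d=read_camera("scene")
cv2.imwrite("pics/after.png",np.hstack([cv2.resize(c["image"][180:310,270:450],(400,300)),cv2.resize(d["image"][180:340,220:380],(400,400))[:300]])[:,:,::-1])
E
```

```text
14.5167 [454.36245878 337.72396556 280.74377484] [ 3.13849941e+00 -3.43953666e-04  3.02846604e+00] [-0.43347947 -0.47367903 -3.38515496] [ 0.52122189  0.34450056  1.61710046  0.00291699  1.17843695 -0.93756057]
[ 0.     0.002  0.471  0.002 -0.    -0.   ]
```

View pics/after.png

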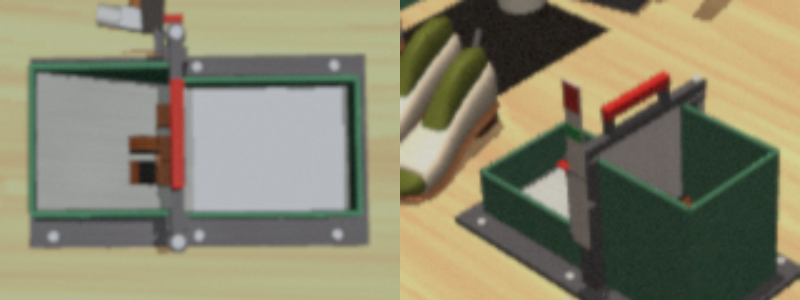

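Blocks lie against the shut gate in the bin, at about (130–170,105–185) in the left panel, with none outside. Next I lower the tray.

{"op": "step_arm", "data": {
  "jaw": 1,
  "plan": [
    {"x":0,"y":0.002,"z":0.48,"rx":0,"ry":0,"rz":0},
    {"x":0,"y":0.002,"z":0.48,"rx":0,"ry":0,"rz":0},
    {"x":0,"y":0.002,"z":0.48,"rx":0,"ry":0,"rz":0},
    {"x":0,"y":0.002,"z":0.48,"rx":0,"ry":0,"rz":0},
    {"x":0,"y":0.002,"z":0.48,"rx":0,"ry":0,"rz":0},
    {"x":0,"y":0.002,"z":0.48,"rx":0.01,"ry":0,"rz":0},
    {"x":0,"y":0.002,"z":0.48,"rx":0.01,"ry":0,"rz":0},
    {"x":0,"y":0,"z":0.48,"rx":0.01,"ry":0,"rz":0},
    {"x":0,"y":0,"z":0.48,"rx":0,"ry":0,"rz":0},
    {"x":0,"y":0,"z":0.48,"rx":0,"ry":0,"rz":0}
  ]
}}

```text
t: 15.45
eef_pos: [454.5, 338.7, 160.1]
tcp_rot: [3.141, -0.0, 3.029]
ft_force: [-0.2, -0.5, -1.7]
opening: 0.148
grip_force: 30.0
```

{"op": "step_arm", "data": {
  "jaw": 1,
  "plan": [
    {"x":0,"y":0,"z":0.48,"rx":0,"ry":0,"rz":0},
    {"x":0,"y":0,"z":0.48,"rx":0,"ry":0,"rz":0},
    {"x":0,"y":0,"z":0.48,"rx":0,"ry":0,"rz":0},
    {"x":0,"y":0,"z":0.48,"rx":0,"ry":0,"rz":0},
    {"x":0,"y":0,"z":0.48,"rx":0,"ry":0,"rz":0},
    {"x":0,"y":0,"z":0.48,"rx":0,"ry":0,"rz":0},
    {"x":0,"y":0,"z":0.48,"rx":0,"ry":0,"rz":0},
    {"x":0,"y":0,"z":0.2,"rx":0,"ry":0,"rz":0},
    {"x":0,"y":0,"z":0.1,"rx":0,"ry":0,"rz":0},
    {"x":0,"y":0,"z":0.05,"rx":0,"ry":0,"rz":0}
  ]
}}

```text
t: 16.28
eef_pos: [454.4, 338.8, 67.8]
tcp_rot: [3.142, -0.0, 3.029]
ft_force: [0.7, 0.4, -3.9]
opening: 0.146
grip_force: 30.0
```

{"op": "step_arm", "data": {
  "jaw": 1,
  "plan": [
    {"x":0,"y":0,"z":0.03,"rx":0,"ry":0,"rz":0},
    {"x":0,"y":0,"z":0.03,"rx":0,"ry":0,"rz":0},
    {"x":0,"y":0,"z":0.02,"rx":0,"ry":0,"rz":0},
    {"x":0,"y":0,"z":0,"rx":0,"ry":0,"rz":0},
    {"x":0,"y":0,"z":0,"rx":0,"ry":0,"rz":0},
    {"x":0,"y":0,"z":0,"rx":0,"ry":0,"rz":0},
    {"x":0,"y":0,"z":0,"rx":0,"ry":0,"rz":0},
    {"x":0,"y":0,"z":0,"rx":0,"ry":0,"rz":0},
    {"x":0,"y":0,"z":0,"rx":0,"ry":0,"rz":0},
    {"x":0,"y":0,"z":0,"rx":0,"ry":0,"rz":0}
  ]
}}

```text
t: 17.12
eef_pos: [454.5, 339.0, 66.4]
tcp_rot: [3.141, 0.0, 3.029]
ft_force: [-0.8, -1.2, 5.1]
opening: 0.145
grip_force: 30.0
```

The tray is on the bench. Next I release it and rise.

{"op": "step_arm", "data": {
  "jaw": -1,
  "plan": [
    {"x":0,"y":0,"z":0,"rx":0,"ry":0,"rz":0},
    {"x":0,"y":0,"z":0,"rx":0,"ry":0,"rz":0},
    {"x":0,"y":0,"z":0,"rx":0,"ry":0,"rz":0},
    {"x":0,"y":0,"z":0,"rx":0,"ry":0,"rz":0},
    {"x":0,"y":0,"z":0,"rx":0,"ry":0,"rz":0},
    {"x":0,"y":0,"z":0,"rx":0,"ry":0,"rz":0},
    {"x":0,"y":0,"z":0,"rx":0,"ry":0,"rz":0},
    {"x":0,"y":0,"z":0,"rx":0,"ry":0,"rz":0},
    {"x":0,"y":0,"z":0,"rx":0,"ry":0,"rz":0},
    {"x":0,"y":0,"z":0,"rx":0,"ry":0,"rz":0}
  ]
}}

```text
t: 17.95
eef_pos: [454.3, 338.9, 65.8]
tcp_rot: [3.142, -0.0, 3.029]
ft_force: [-0.1, -0.8, -0.4]
opening: 0.792
grip_force: 0.0
```

{"op": "step_arm", "data": {
  "jaw": -1,
  "plan": [
    {"x":0,"y":0,"z":0,"rx":0,"ry":0,"rz":0},
    {"x":0,"y":0,"z":0,"rx":0,"ry":0,"rz":0},
    {"x":0,"y":0,"z":0,"rx":0,"ry":0,"rz":0},
    {"x":0,"y":0,"z":-0.3,"rx":0,"ry":0,"rz":0},
    {"x":0,"y":0,"z":-0.7,"rx":0,"ry":0,"rz":0},
    {"x":0,"y":0,"z":-0.9,"rx":0,"ry":0,"rz":0},
    {"x":0,"y":0,"z":-0.9,"rx":0,"ry":0,"rz":0},
    {"x":0,"y":0,"z":-0.9,"rx":0,"ry":0,"rz":0},
    {"x":0,"y":0,"z":-0.9,"rx":0,"ry":0,"rz":0},
    {"x":0,"y":0,"z":-0.9,"rx":0,"ry":0,"rz":0}
  ]
}}

```text
t: 18.78
eef_pos: [454.1, 338.8, 205.1]
tcp_rot: [3.141, -0.0, 3.029]
ft_force: [-0.2, 0.5, -0.2]
opening: 0.999
grip_force: 0.0
```

```bash
python3 - <<'E'
from h import *
from cell import *
A=here();print(A[:3,3],state()["joints"])
hy=np.radians(1.4)
up=T([460,310,330],[np.pi,0,3.04]);B=T([511.5,-94.5,330],[np.pi,0,np.pi+hy])
print(rows(A,up,8),rows(up,B,22))
E
```

```text
[454.08547818 338.82639406 205.0967973 ] [ 5.24332304e-01  4.18120887e-01  1.71622221e+00  3.34091525e-04
  1.00716542e+00 -9.34155610e-01]
[-0.045 -0.14  -0.625  0.    -0.    -0.014] [-0.124 -0.731 -0.     0.     0.    -0.057]
```

{"op": "step_arm", "data": {
  "jaw": -1,
  "plan": [
    {"x":-0.045,"y":-0.14,"z":-0.625,"rx":0,"ry":0,"rz":-0.014},
    {"x":-0.045,"y":-0.14,"z":-0.625,"rx":0,"ry":0,"rz":-0.014},
    {"x":-0.045,"y":-0.14,"z":-0.625,"rx":0,"ry":0,"rz":-0.014},
    {"x":-0.045,"y":-0.14,"z":-0.625,"rx":0,"ry":0,"rz":-0.014},
    {"x":-0.045,"y":-0.14,"z":-0.625,"rx":0,"ry":0,"rz":-0.014},
    {"x":-0.045,"y":-0.14,"z":-0.625,"rx":0,"ry":0,"rz":-0.014},
    {"x":-0.045,"y":-0.14,"z":-0.625,"rx":0,"ry":0,"rz":-0.014},
    {"x":-0.045,"y":-0.14,"z":-0.625,"rx":0,"ry":0,"rz":-0.014},
    {"x":-0.124,"y":-0.731,"z":0,"rx":0,"ry":0,"rz":-0.057},
    {"x":-0.124,"y":-0.731,"z":0,"rx":0,"ry":0,"rz":-0.057}
  ]
}}

```text
t: 19.62
eef_pos: [462.7, 272.9, 329.7]
tcp_rot: [3.141, 0.001, 3.053]
ft_force: [1.0, -0.0, -0.3]
opening: 1.001
grip_force: 0.0
```

{"op": "step_arm", "data": {
  "jaw": -1,
  "plan": [
    {"x":-0.124,"y":-0.731,"z":0,"rx":0,"ry":0,"rz":-0.057},
    {"x":-0.124,"y":-0.731,"z":0,"rx":0,"ry":0,"rz":-0.057},
    {"x":-0.124,"y":-0.731,"z":0,"rx":0,"ry":0,"rz":-0.057},
    {"x":-0.124,"y":-0.731,"z":0,"rx":0,"ry":0,"rz":-0.057},
    {"x":-0.124,"y":-0.731,"z":0,"rx":0,"ry":0,"rz":-0.057},
    {"x":-0.124,"y":-0.731,"z":0,"rx":0,"ry":0,"rz":-0.057},
    {"x":-0.124,"y":-0.731,"z":0,"rx":0,"ry":0,"rz":-0.057},
    {"x":-0.124,"y":-0.731,"z":0,"rx":0,"ry":0,"rz":-0.057},
    {"x":-0.124,"y":-0.731,"z":0,"rx":0,"ry":0,"rz":-0.057},
    {"x":-0.124,"y":-0.731,"z":0,"rx":0,"ry":0,"rz":-0.057}
  ]
}}

```text
t: 20.45
eef_pos: [481.8, 87.9, 328.9]
tcp_rot: [3.141, 0.0, 3.109]
ft_force: [0.1, 0.1, -0.7]
opening: 1.0
grip_force: 0.0
```

{"op": "step_arm", "data": {
  "jaw": -1,
  "plan": [
    {"x":-0.124,"y":-0.731,"z":0,"rx":0,"ry":0,"rz":-0.057},
    {"x":-0.124,"y":-0.731,"z":0,"rx":0,"ry":0,"rz":-0.057},
    {"x":-0.124,"y":-0.731,"z":0,"rx":0,"ry":0,"rz":-0.057},
    {"x":-0.124,"y":-0.731,"z":0,"rx":0,"ry":0,"rz":-0.057},
    {"x":-0.124,"y":-0.731,"z":0,"rx":0,"ry":0,"rz":-0.057},
    {"x":-0.124,"y":-0.731,"z":0,"rx":0,"ry":0,"rz":-0.057},
    {"x":-0.124,"y":-0.731,"z":0,"rx":0,"ry":0,"rz":-0.057},
    {"x":-0.124,"y":-0.731,"z":0,"rx":0,"ry":0,"rz":-0.057},
    {"x":-0.124,"y":-0.731,"z":0,"rx":0,"ry":0,"rz":-0.057},
    {"x":-0.124,"y":-0.731,"z":0,"rx":0,"ry":0,"rz":-0.057}
  ]
}}

```text
t: 21.28
eef_pos: [511.5, -95.0, 328.9]
tcp_rot: [-3.142, -0.0, -3.117]
ft_force: [-1.0, -0.3, -0.2]
opening: 1.003
grip_force: 0.0
```

```bash
python3 - <<'E'
from h import *
from cell import *
A=here();print(A[:3,3],state()["tcp_rot"])
hy=np.radians(1.4)
print(rows(A,T([511.5,-94.5,232],[np.pi,0,np.pi+hy]),8))
c=read_camera("top");W=cloud(c)
v,u=np.mgrid[:480,:640];z=W[...,2];hs=cv2.cvtColor(c["image"],cv2.COLOR_RGB2HSV)[...,1]
m=(u>150)&(u<240)&(v>230)&(v<293)
w=W[m&(z>86)&(hs>90)];print("bar",np.median(w,0)); w=W[m&(z>1.5)&(z<7)&(hs<60)];print("floor",len(w),np.median(w,0))
E
```

```text
[511.50499243 -95.02377219 328.87878399] [-3.14157509e+00 -5.75734511e-06 -3.11722973e+00]
[-0.     0.003  0.484 -0.    -0.    -0.   ]
bar [453.45889696 333.74130603  95.44277472]
floor 1231 [449.22958096 322.52483567   3.6573606 ]
```

The tray stands flat (floor 3.7 mm, bar top 95). Next I descend on the grip bar and close.

{"op": "step_arm", "data": {
  "jaw": -1,
  "plan": [
    {"x":0,"y":0,"z":0.484,"rx":0,"ry":0,"rz":0},
    {"x":0,"y":0,"z":0.484,"rx":0,"ry":0,"rz":0},
    {"x":0,"y":0,"z":0.484,"rx":0,"ry":0,"rz":0},
    {"x":0,"y":0,"z":0.484,"rx":0,"ry":0,"rz":0},
    {"x":0,"y":0,"z":0.484,"rx":0,"ry":0,"rz":0},
    {"x":0,"y":0,"z":0.484,"rx":0,"ry":0,"rz":0},
    {"x":0,"y":0,"z":0.484,"rx":0,"ry":0,"rz":0},
    {"x":0,"y":0,"z":0.484,"rx":0,"ry":0,"rz":0},
    {"x":0,"y":0,"z":0,"rx":0,"ry":0,"rz":0},
    {"x":0,"y":0,"z":0,"rx":0,"ry":0,"rz":0}
  ]
}}

```text
t: 22.17
eef_pos: [511.5, -94.0, 231.8]
tcp_rot: [3.141, -0.001, -3.117]
ft_force: [-1.1, 0.3, -0.0]
opening: 1.001
grip_force: 0.0
```

{"op": "step_arm", "data": {
  "jaw": 1,
  "plan": [
    {"x":0,"y":0,"z":0,"rx":0,"ry":0,"rz":0},
    {"x":0,"y":0,"z":0,"rx":0,"ry":0,"rz":0},
    {"x":0,"y":0,"z":0,"rx":0,"ry":0,"rz":0},
    {"x":0,"y":0,"z":0,"rx":0,"ry":0,"rz":0},
    {"x":0,"y":0,"z":0,"rx":0,"ry":0,"rz":0},
    {"x":0,"y":0,"z":0,"rx":0,"ry":0,"rz":0},
    {"x":0,"y":0,"z":0,"rx":0,"ry":0,"rz":0},
    {"x":0,"y":0,"z":0,"rx":0,"ry":0,"rz":0},
    {"x":0,"y":0,"z":0,"rx":0,"ry":0,"rz":0},
    {"x":0,"y":0,"z":0,"rx":0,"ry":0,"rz":0}
  ]
}}

```text
t: 23.0
eef_pos: [511.7, -94.2, 231.4]
tcp_rot: [3.142, -0.0, -3.117]
ft_force: [0.1, 0.4, -0.4]
opening: 0.357
grip_force: 0.0
```

{"op": "step_arm", "data": {
  "jaw": 1,
  "plan": [
    {"x":0,"y":0,"z":0,"rx":0,"ry":0,"rz":0},
    {"x":0,"y":0,"z":0,"rx":0,"ry":0,"rz":0},
    {"x":0,"y":0,"z":0,"rx":0,"ry":0,"rz":0},
    {"x":0,"y":0,"z":0,"rx":0,"ry":0,"rz":0},
    {"x":0,"y":0,"z":0,"rx":0,"ry":0,"rz":0},
    {"x":0,"y":0,"z":0,"rx":0,"ry":0,"rz":0},
    {"x":0,"y":0,"z":0,"rx":0,"ry":0,"rz":0},
    {"x":0,"y":0,"z":0,"rx":0,"ry":0,"rz":0},
    {"x":0,"y":0,"z":0,"rx":0,"ry":0,"rz":0},
    {"x":0,"y":0,"z":0,"rx":0,"ry":0,"rz":0}
  ]
}}

```text
t: 23.83
eef_pos: [511.6, -91.7, 231.4]
tcp_rot: [3.137, -0.001, -3.117]
ft_force: [1.9, 17.9, 2.0]
opening: 0.143
grip_force: 30.0
```

The grip is on, with an 18 N sideways bias because the bar sits about 2.4 mm further along +y. I relieve that, then draw the gate up.

{"op": "step_arm", "data": {
  "jaw": 1,
  "plan": [
    {"x":0,"y":0.03,"z":0,"rx":0,"ry":0,"rz":0},
    {"x":0,"y":0.03,"z":0,"rx":0,"ry":0,"rz":0},
    {"x":0,"y":0.03,"z":0,"rx":0,"ry":0,"rz":0},
    {"x":0,"y":0,"z":-0.05,"rx":0,"ry":0,"rz":0},
    {"x":0,"y":0,"z":-0.1,"rx":0,"ry":0,"rz":0},
    {"x":0,"y":0,"z":-0.15,"rx":0,"ry":0,"rz":0},
    {"x":0,"y":0,"z":-0.2,"rx":0,"ry":0,"rz":0},
    {"x":0,"y":0,"z":-0.2,"rx":0,"ry":0,"rz":0},
    {"x":0,"y":0,"z":-0.2,"rx":0,"ry":0,"rz":0},
    {"x":0,"y":0,"z":-0.2,"rx":0,"ry":0,"rz":0}
  ]
}}

```text
t: 24.67
eef_pos: [511.6, -91.6, 258.7]
tcp_rot: [3.14, -0.001, -3.118]
ft_force: [3.0, 4.0, -9.4]
opening: 0.139
grip_force: 30.0
```

{"op": "step_arm", "data": {
  "jaw": 1,
  "plan": [
    {"x":0,"y":0,"z":-0.2,"rx":0,"ry":0,"rz":0},
    {"x":0,"y":0,"z":-0.2,"rx":0,"ry":0,"rz":0},
    {"x":0,"y":0,"z":-0.2,"rx":0,"ry":0,"rz":0},
    {"x":0,"y":0,"z":-0.2,"rx":0,"ry":0,"rz":0},
    {"x":0,"y":0,"z":-0.2,"rx":0,"ry":0,"rz":0},
    {"x":0,"y":0,"z":-0.15,"rx":0,"ry":0,"rz":0},
    {"x":0,"y":0,"z":-0.1,"rx":0,"ry":0,"rz":0},
    {"x":0,"y":0,"z":-0.05,"rx":0,"ry":0,"rz":0},
    {"x":0,"y":0,"z":0,"rx":0,"ry":0,"rz":0},
    {"x":0,"y":0,"z":0,"rx":0,"ry":0,"rz":0}
  ]
}}

```text
t: 25.5
eef_pos: [511.5, -91.6, 290.7]
tcp_rot: [3.14, -0.001, -3.118]
ft_force: [5.1, 4.3, -11.5]
opening: 0.147
grip_force: 30.0
```

{"op": "step_arm", "data": {
  "jaw": 1,
  "plan": [
    {"x":0,"y":0,"z":0,"rx":0,"ry":0,"rz":0},
    {"x":0,"y":0,"z":0,"rx":0,"ry":0,"rz":0},
    {"x":0,"y":0,"z":0,"rx":0,"ry":0,"rz":0},
    {"x":0,"y":0,"z":0,"rx":0,"ry":0,"rz":0},
    {"x":0,"y":0,"z":0,"rx":0,"ry":0,"rz":0},
    {"x":0,"y":0,"z":0,"rx":0,"ry":0,"rz":0},
    {"x":0,"y":0,"z":0,"rx":0,"ry":0,"rz":0},
    {"x":0,"y":0,"z":0,"rx":0,"ry":0,"rz":0},
    {"x":0,"y":0,"z":0,"rx":0,"ry":0,"rz":0},
    {"x":0,"y":0,"z":0,"rx":0,"ry":0,"rz":0}
  ]
}}

```text
t: 26.33
eef_pos: [511.5, -91.6, 290.7]
tcp_rot: [3.14, -0.002, -3.118]
ft_force: [4.1, 3.7, -10.6]
opening: 0.143
grip_force: 30.0
```

```bash
python3 - <<'E'
from h import *
from cell import *
print(state()["eef_pos"])
c=read_camera("top");d=read_camera("scene")
cv2.imwrite("pics/gate.png",np.hstack([cv2.resize(c["image"][180:310,270:450],(400,300)),cv2.resize(d["image"][190:310,230:390],(400,300))])[:,:,::-1])
E
```

```text
[511.53621621 -91.57588225 290.6700379 ]
```

View pics/gate.png

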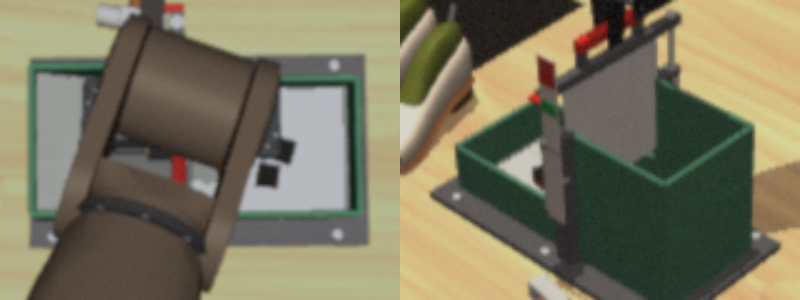

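The top panel shows two blocks in the trough, at (287,150) and (268,176), with the arm hiding the rest. The scene panel shows the pointer (537,98) about level with the green band. Next I check the depth for all five blocks.

```bash
python3 - <<'E'
from h import *
from cell import *
Rh=Ro.from_euler("z",np.radians(1.4))
pan=[]
for n in("top","scene"):
    c=read_camera(n);H=Rh.inv().apply((cloud(c)-[511.5,-93,0]).reshape(-1,3))
    im=c["image"].reshape(-1,3);ok=(c["depth"].ravel()>0)&(abs(H[:,0])<74)&(H[:,1]>-214)&(H[:,1]<154)&(H[:,2]<190)
    M=np.full((76,186,3),(255,0,255),np.uint8)
    for h,q in zip(H[ok],im[ok]): 
        i,j=int((74-h[0])/2),int((154-h[1])/2); cv2.circle(M,(j,i),1,q.tolist(),-1)
    pan.append(cv2.resize(M,None,fx=4,fy=3.5,interpolation=0))
    hs=cv2.cvtColor(im[None],cv2.COLOR_RGB2HSV)[0]
    b=ok&(im.max(1)<110)&((hs[:,0]<20)|(im.max(1)<45))&(H[:,1]<-15)&(H[:,2]>20)&(H[:,2]<60);print(n,b.sum(),H[b].mean(0) if b.any() else 0, "bin-brown",(ok&(hs[:,0]<18)&(hs[:,1]>100)&(H[:,1]>5)).sum())
cv2.imwrite("pics/map.png",np.vstack(pan)[:,:,::-1])
E
```

```text
top 111 [ -22.80067389 -113.28300731   33.40913113] bin-brown 0
scene 19 [  11.35370138 -132.02962183   29.87964255] bin-brown 0
```

View pics/map.png

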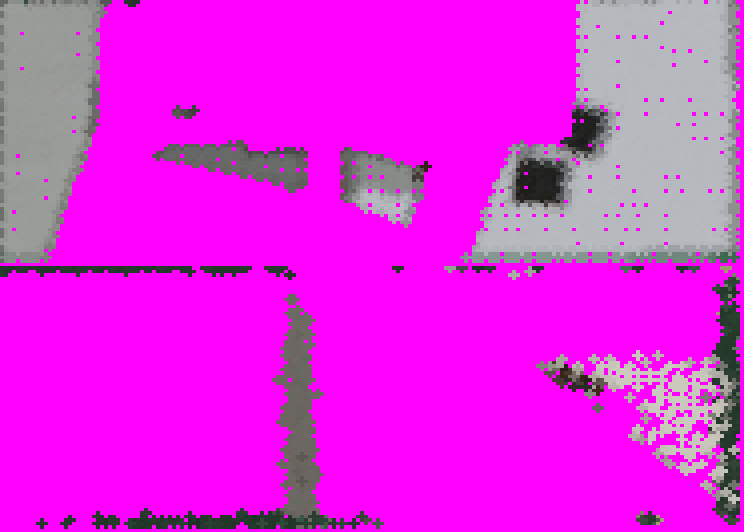

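Only two blocks are certain, because the wrist hides y -25 to -100. I pivot the wrist slightly about the gripped bar, toward the robot, to uncover that part of the trough.

{"op": "step_arm", "data": {
  "jaw": 1,
  "plan": [
    {"x":-0.023,"y":0,"z":0,"rx":0,"ry":-0.3,"rz":0},
    {"x":-0.023,"y":0,"z":0,"rx":0,"ry":-0.3,"rz":0},
    {"x":-0.023,"y":0,"z":0,"rx":0,"ry":-0.3,"rz":0},
    {"x":-0.023,"y":0,"z":0,"rx":0,"ry":-0.3,"rz":0},
    {"x":-0.023,"y":0,"z":0,"rx":0,"ry":-0.3,"rz":0},
    {"x":-0.023,"y":0,"z":0,"rx":0,"ry":-0.3,"rz":0},
    {"x":-0.023,"y":0,"z":0,"rx":0,"ry":-0.3,"rz":0},
    {"x":-0.023,"y":0,"z":0,"rx":0,"ry":-0.3,"rz":0},
    {"x":0,"y":0,"z":0,"rx":0,"ry":0,"rz":0},
    {"x":0,"y":0,"z":0,"rx":0,"ry":0,"rz":0}
  ]
}}

```text
t: 27.37
eef_pos: [515.6, -91.5, 291.2]
tcp_rot: [3.14, 0.238, -3.118]
ft_force: [4.5, 4.9, -10.7]
opening: 0.141
grip_force: 30.0
```

```bash
python3 - <<'E'
from h import *
from cell import *
A=here();print("grasp",(A@[0,0,-19,1])[:3],state()["ft_force"])
c=read_camera("top");d=read_camera("scene")
W=cloud(d);v,u=np.mgrid[:480,:640];im=d["image"].astype(int)
r=(u>270)&(u<340)&(v>190)&(v<260)&(im[...,0]>120)&(im[...,1]<60)&(W[...,2]>200)
p=W[r];bar=p[abs(p[:,0]-511)<60];pt=p[(p[:,0]>600)&(p[:,2]<300)]
print("bar top z",np.percentile(bar[:,2],[5,50,95]),"pointer",len(pt),np.median(pt,0) if len(pt) else 0)
cv2.imwrite("pics/lean.png",np.hstack([cv2.resize(c["image"][180:310,270:450],(440,330)),cv2.resize(d["image"][190:310,230:390],(360,330))])[:,:,::-1])
E
```

```text
grasp [511.17103385 -91.59706868 309.6220254 ] [  4.52982535   4.93517656 -10.73888562]
bar top z [311.44198906 316.40400018 320.4716338 ] pointer 9 [639.69997531 -82.65142178 273.54094332]
```

View pics/lean.png

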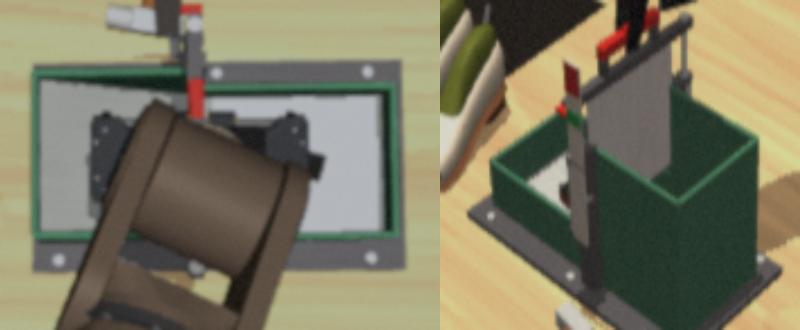

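Pointer z is 273.5, so the gate is at half travel. The upper part of the trough is empty, and one block shows at (317,165), so the remaining blocks must lie at lower x. I lean the other way and measure numerically.

{"op": "step_arm", "data": {
  "jaw": 1,
  "plan": [
    {"x":0.03,"y":0,"z":0,"rx":0,"ry":0.4,"rz":0},
    {"x":0.03,"y":0,"z":0,"rx":0,"ry":0.4,"rz":0},
    {"x":0.03,"y":0,"z":0,"rx":0,"ry":0.4,"rz":0},
    {"x":0.03,"y":0,"z":0,"rx":0,"ry":0.4,"rz":0},
    {"x":0.03,"y":0,"z":0,"rx":0,"ry":0.4,"rz":0},
    {"x":0.03,"y":0,"z":0,"rx":0,"ry":0.4,"rz":0},
    {"x":0.03,"y":0,"z":0,"rx":0,"ry":0.4,"rz":0},
    {"x":0.03,"y":0,"z":0,"rx":0,"ry":0.4,"rz":0},
    {"x":0.03,"y":0,"z":0,"rx":0,"ry":0.4,"rz":0},
    {"x":0.03,"y":0,"z":0,"rx":0,"ry":0.4,"rz":0}
  ]
}}

```text
t: 28.3
eef_pos: [507.7, -91.7, 290.6]
tcp_rot: [3.14, -0.166, -3.117]
ft_force: [-2.9, 3.4, -11.0]
opening: 0.147
grip_force: 30.0
```

{"op": "step_arm", "data": {
  "jaw": 1,
  "plan": [
    {"x":0.03,"y":0,"z":0,"rx":0,"ry":0.4,"rz":0},
    {"x":0.03,"y":0,"z":0,"rx":0,"ry":0.4,"rz":0},
    {"x":0.03,"y":0,"z":0,"rx":0,"ry":0.4,"rz":0},
    {"x":0,"y":0,"z":0,"rx":0,"ry":0,"rz":0},
    {"x":0,"y":0,"z":0,"rx":0,"ry":0,"rz":0},
    {"x":0,"y":0,"z":0,"rx":0,"ry":0,"rz":0},
    {"x":0,"y":0,"z":0,"rx":0,"ry":0,"rz":0},
    {"x":0,"y":0,"z":0,"rx":0,"ry":0,"rz":0},
    {"x":0,"y":0,"z":0,"rx":0,"ry":0,"rz":0},
    {"x":0,"y":0,"z":0,"rx":0,"ry":0,"rz":0}
  ]
}}

```text
t: 29.13
eef_pos: [505.7, -91.7, 291.0]
tcp_rot: [3.14, -0.284, -3.117]
ft_force: [-3.2, 3.1, -11.2]
opening: 0.146
grip_force: 30.0
```

```bash
cat > m.py <<'E'
from h import *
from cell import *
def main():
    A=here();print("grasp",(A@[0,0,-19,1])[:3],state()["ft_force"],state()["joints"])
    c=read_camera("top");H=Ro.from_euler("z",np.radians(1.4)).inv().apply((cloud(c)-[511.5,-92.5,0]).reshape(-1,3))
    im=c["image"].reshape(-1,3).astype(int)
    G=np.full((16,37)," ")
    ok=(c["depth"].ravel()>0)&(abs(H[:,0])<79)&(H[:,1]>-214)&(H[:,1]<154)&(H[:,2]<190)
    for h,q in zip(H[ok],im[ok]):
        i,j=int((79-h[0])/10),int((154-h[1])/10)
        blk=q.max()<75 and h[2]>18 or q[0]-q[2]>35
        if blk:G[i,j]="#"
        elif G[i,j]==" ":G[i,j]="."
    print("\n".join("".join(r) for r in G))
main()
E
python3 m.py
```

```text
grasp [510.99995549 -91.60774576 309.26229604] [ -3.17948226   3.0892309  -11.2175741 ] [-0.26612793  0.38021567  1.56263157 -0.07913269  1.47170894 -1.84246003]
.###.                       #########
....                        .........
....                         ........
....                         ........
...                    ..   .........
...                    ..............
...                    .....#........
...                   .....####......
...                   .....####......
...                   #...####.......
...                  ##..####........
..                   ##..####........
..                  .......#.........
.                  ..................
#                  ..................
                   ..................
```

```bash
python3 - <<'E'
from h import *
from cell import *
c=read_camera("top");H=Ro.from_euler("z",np.radians(1.4)).inv().apply((cloud(c)-[511.5,-92.5,0]).reshape(-1,3))
im=c["image"].reshape(-1,3).astype(int)
ok=(c["depth"].ravel()>0)&(abs(H[:,0])<72)&(H[:,1]>-210)&(H[:,1]<154)&(H[:,2]<190)
ch=lambda h,q:"#" if q.max()<75 else ("o" if q[0]-q[2]>35 else ("," if q.max()<120 else "."))
G=np.full((36,60)," ")
for h,q in zip(H[ok],im[ok]):
    if -170<h[1]<-20: G[int((72-h[0])/4),int((-20-h[1])/2.5)]=ch(h,q)
print("\n".join("".join(r) for r in G[10:34]))
E
```

```text
......... . ...
                                            ................
                        .......... .     ... . ......... . .
                      . ............    ..... ...... .. . ..
                      ............. ........... . ..........
                      .. .......... .......######,, . .. ...
                     .....................# ## ####,........
                     ... .......... ......#########. . ... .
                    ..... ......... .....# ## #####. .......
                    .... .......... ....,#########,....... .
                    ................ ......,# ####. ........
                  o.. .. .............. ......#,,,........ .
                  o,o,. ...........,,,,,.. . . .............
                  oo ,... ........,#######,#,.............. 
                 ooo,.............,# ######. . .. ......... 
                 oooo ... ........#########. .. ........... 
                ooooo ,.. .......,#########. .... ........ .
                oooo.... ........,########,..... ...........
                ......... ........,,,,,,##, ... ........ . .
              . .......... .................... ........... 
          ..   .......... ............ .......... ...... . .
         ................. ........... .....................
         .... ........... ........... ......... ... ........
         ..... ...................... ......................
```

Two blocks lie face-up and a third is on its side at y≈-60. The other two may be under the gripper body, so I lean further toward the robot to uncover x > -15.

{"op": "step_arm", "data": {
  "jaw": 1,
  "plan": [
    {"x":-0.032,"y":0,"z":0,"rx":0,"ry":-0.42,"rz":0},
    {"x":-0.032,"y":0,"z":0,"rx":0,"ry":-0.42,"rz":0},
    {"x":-0.032,"y":0,"z":0,"rx":0,"ry":-0.42,"rz":0},
    {"x":-0.032,"y":0,"z":0,"rx":0,"ry":-0.42,"rz":0},
    {"x":-0.032,"y":0,"z":0,"rx":0,"ry":-0.42,"rz":0},
    {"x":-0.032,"y":0,"z":0,"rx":0,"ry":-0.42,"rz":0},
    {"x":-0.032,"y":0,"z":0,"rx":0,"ry":-0.42,"rz":0},
    {"x":-0.032,"y":0,"z":0,"rx":0,"ry":-0.42,"rz":0},
    {"x":-0.032,"y":0,"z":0,"rx":0,"ry":-0.42,"rz":0},
    {"x":-0.032,"y":0,"z":0,"rx":0,"ry":-0.42,"rz":0}
  ]
}}

```text
t: 30.07
eef_pos: [513.7, -91.5, 290.4]
tcp_rot: [3.14, 0.139, -3.118]
ft_force: [1.2, 4.0, -10.6]
opening: 0.148
grip_force: 30.0
```

{"op": "step_arm", "data": {
  "jaw": 1,
  "plan": [
    {"x":-0.032,"y":0,"z":0,"rx":0,"ry":-0.42,"rz":0},
    {"x":-0.032,"y":0,"z":0,"rx":0,"ry":-0.42,"rz":0},
    {"x":-0.032,"y":0,"z":0,"rx":0,"ry":-0.42,"rz":0},
    {"x":-0.032,"y":0,"z":0,"rx":0,"ry":-0.42,"rz":0},
    {"x":-0.032,"y":0,"z":0,"rx":0,"ry":-0.42,"rz":0},
    {"x":-0.032,"y":0,"z":0,"rx":0,"ry":-0.42,"rz":0},
    {"x":-0.032,"y":0,"z":0,"rx":0,"ry":-0.42,"rz":0},
    {"x":-0.032,"y":0,"z":0,"rx":0,"ry":-0.42,"rz":0},
    {"x":0,"y":0,"z":0,"rx":0,"ry":0,"rz":0},
    {"x":0,"y":0,"z":0,"rx":0,"ry":0,"rz":0}
  ]
}}

```text
t: 30.9
eef_pos: [519.6, -91.4, 292.1]
tcp_rot: [3.14, 0.473, -3.118]
ft_force: [1.5, 2.9, -10.0]
opening: 0.142
grip_force: 30.0
```

```bash
cat > g.py <<'E'
from h import *
from cell import *
A=here();print("grasp",(A@[0,0,-19,1])[:3],state()["ft_force"],state()["joints"].round(2))
c=read_camera("top");H=Ro.from_euler("z",np.radians(1.4)).inv().apply((cloud(c)-[511.5,-92.5,0]).reshape(-1,3))
im=c["image"].reshape(-1,3).astype(int)
ok=(c["depth"].ravel()>0)&(abs(H[:,0])<72)&(H[:,2]<190)
ch=lambda h,q:"#" if q.max()<75 else ("o" if q[0]-q[2]>35 else ("," if q.max()<120 else "."))
G=np.full((36,84)," ")
for h,q in zip(H[ok],im[ok]):
    if -160<h[1]<50: G[int((72-h[0])/4),int((50-h[1])/2.5)]=ch(h,q)
print("\n".join("".join(r) for r in G))
d=read_camera("scene");W=cloud(d);v,u=np.mgrid[:480,:640];i2=d["image"].astype(int)
p=W[(u>270)&(u<340)&(v>190)&(v<260)&(i2[...,0]>120)&(i2[...,1]<60)&(W[...,0]>600)&(W[...,2]>215)&(W[...,2]<295)]
print("pointer",len(p),np.median(p,0) if len(p) else 0,state()["t"])
E
python3 g.py
```

```text
grasp [510.92845385 -91.58865179 309.00597945] [  1.48338564   2.89037969 -10.0490063 ] [-0.4   0.12  1.98  0.32  0.63 -2.22]
....... ....,,,,,,,        .. ......... ..................... ......................
....... ....,,,,,,,        .. ......... ........... ........ ......... ........... .
....... ....,,,,,,,        .. .......... .................. . ........... ........ .
....... ....,,,,,,,        .. .................... ........... .....................
....... ....,,,,,,,        .. ......... ........... ..................... ...... ...
....... ....,,,,,,,        .. .......... ...   ...... ....... ........... ........ .
....... ...,,,,,,,,           ............## #######, ...... ........... .......... 
....... ...,,,,,,              ........ . .# # #####, .................. ...........
....... ...,,,,,                ........ .##########, ...... ...    ... . .. ...... 
....... ..,,,,,#                         .,## ######, ........ .    ................
....... .                                 ,#########, .........      ... . ........ 
.......                                
[... 1442 characters left out ...]
                                     .... ......
                                                                         ...........
                                                                         . .........
                                                                         .... ......
                                                     . ..                ... .......
                                                      ....              ............
                                                     .. ....           .... . ......
                                                      .............. ....... .. ....
pointer 11 [637.75796425 -82.0004437  264.66188558] 31.0
```

Two more blocks appear, at (38,-65) and (12,-53). With (-25,-65), (3,-135) and (-28,-110), all five are in the trough. The pointer reads 264.7 now, so I check whether the bar slipped in the grip.

```bash
python3 - <<'E'
from h import *
from cell import *
for k in range(2):
    d=read_camera("scene");W=cloud(d);v,u=np.mgrid[:480,:640];i2=d["image"].astype(int)
    m=(u>270)&(u<340)&(v>185)&(v<260)&(i2[...,0]>110)&(i2[...,1]<70)&(i2[...,2]<70)
    n,l,s,ce=cv2.connectedComponentsWithStats(m.astype(np.uint8))
    for i in range(1,n):
        if s[i,4]>3: print(s[i],np.median(W[l==i],0).round(1))
c=pickle.load(open("scene.pkl","rb"));i2=c["image"].astype(int);W=cloud(c)
m=(u>270)&(u<340)&(v>185)&(v<260)&(i2[...,0]>110)&(i2[...,1]<70)&(i2[...,2]<70)
n,l,s,ce=cv2.connectedComponentsWithStats(m.astype(np.uint8));print("shut")
for i in range(1,n):
    if s[i,4]>3: print(s[i],np.median(W[l==i],0).round(1))
g=(u>270)&(u<330)&(v>185)&(v<260)
d2=cv2.cvtColor(d["image"],cv2.COLOR_RGB2HSV); gg=g&(d2[...,0]>45)&(d2[...,0]<90)&(d2[...,1]>120)&(cloud(d)[...,2]>255)
print("green band",gg.sum(),np.median(cloud(d)[gg],0),u[gg].mean(),v[gg].min(),v[gg].max())
E
```

```text
[322 195   5   5  15] [470.7 -86.7 308.6]
[300 201  13  12  56] [543.9 -84.8 308.1]
[282 230   4   4  12] [638.2 -83.1 267.4]
[322 195   5   5  15] [471.2 -85.6 309.1]
[300 201  13  13  60] [545.4 -84.7 309.2]
[282 230   4   4  12] [637.8 -87.6 265.1]
shut
[301 210  27  16  93] [515.1 -84.7 258.5]
[283 244   5   5  14] [634.7 -86.6 214.9]
green band 15 [636.85501049 -57.67536616 271.89042088] 289.2 231 235
```

The pointer and bar both show about 51 mm of travel, so the bar slipped a little during the leaning. I go upright again, measure, then lift to correct.

{"op": "step_arm", "data": {
  "jaw": 1,
  "plan": [
    {"x":0.036,"y":0,"z":0,"rx":0,"ry":0.473,"rz":0},
    {"x":0.036,"y":0,"z":0,"rx":0,"ry":0.473,"rz":0},
    {"x":0.036,"y":0,"z":0,"rx":0,"ry":0.473,"rz":0},
    {"x":0.036,"y":0,"z":0,"rx":0,"ry":0.473,"rz":0},
    {"x":0.036,"y":0,"z":0,"rx":0,"ry":0.473,"rz":0},
    {"x":0.036,"y":0,"z":0,"rx":0,"ry":0.473,"rz":0},
    {"x":0.036,"y":0,"z":0,"rx":0,"ry":0.473,"rz":0},
    {"x":0.036,"y":0,"z":0,"rx":0,"ry":0.473,"rz":0},
    {"x":0.036,"y":0,"z":0,"rx":0,"ry":0.473,"rz":0},
    {"x":0.036,"y":0,"z":0,"rx":0,"ry":0.473,"rz":0}
  ]
}}

```text
t: 31.93
eef_pos: [512.5, -91.6, 290.7]
tcp_rot: [3.141, 0.002, -3.118]
ft_force: [0.6, 6.3, -10.4]
opening: 0.144
grip_force: 30.0
```

{"op": "step_arm", "data": {
  "jaw": 1,
  "plan": [
    {"x":0,"y":0,"z":0,"rx":0,"ry":0,"rz":0},
    {"x":0,"y":0,"z":-0.05,"rx":0,"ry":0,"rz":0},
    {"x":0,"y":0,"z":-0.05,"rx":0,"ry":0,"rz":0},
    {"x":0,"y":0,"z":-0.05,"rx":0,"ry":0,"rz":0},
    {"x":0,"y":0,"z":-0.05,"rx":0,"ry":0,"rz":0},
    {"x":0,"y":0,"z":0,"rx":0,"ry":0,"rz":0},
    {"x":0,"y":0,"z":0,"rx":0,"ry":0,"rz":0},
    {"x":0,"y":0,"z":0,"rx":0,"ry":0,"rz":0},
    {"x":0,"y":0,"z":0,"rx":0,"ry":0,"rz":0},
    {"x":0,"y":0,"z":0,"rx":0,"ry":0,"rz":0}
  ]
}}

```text
t: 32.77
eef_pos: [512.5, -91.6, 295.9]
tcp_rot: [3.141, 0.005, -3.118]
ft_force: [3.3, 5.5, -10.3]
opening: 0.139
grip_force: 30.0
```

```bash
cat > p.py <<'E'
from h import *
from cell import *
def redc(d):  # redness-weighted rows of the pointer
    i=d["image"].astype(float)[205:260,276:292];w=np.clip(i[...,0]-i[...,1:].max(-1)-40,0,None)
    return w
def row(ds):
    w=np.mean([redc(d) for d in ds],0);r=w.sum(1);top=r[20:];return r.round(0),w
def proj(d,X):
    f=240/np.tan(np.radians(d["vfov"]/2));q=d["R"]@X+d["t"];return q[1]/q[2]*f+d["cy"]
ds=[read_camera("scene") for _ in range(6)];s0=pickle.load(open("scene.pkl","rb"))
R=[]
for D in ([s0],ds):
    r,w=row(D)
    # pointer = lowest separate red run
    idx=np.flatnonzero(r>60);run=np.split(idx,np.flatnonzero(np.diff(idx)>1)+1)[-1]
    R.append((r[run]*run).sum()/r[run].sum()+205);print(run+205,r[run],R[-1])
p0=np.array([637,-86,215.]);d=ds[0]
for t in (45,50,55,60,65,70):print(t,round(proj(d,p0)-proj(d,p0+[0,0,t]),2),end="  ")
print("\nmeasured",R[0]-R[1],state()["t"],state()["eef_pos"])
W=np.mean([cloud(d) for d in ds],0);i=ds[0]["image"].astype(int);m=(i[...,0]>110)&(i[...,1:].max(-1)<70)&(abs(W[...,0]-511)<60)&(W[...,2]>270)&(abs(W[...,1]+90)<25)
print("bar",m.sum(),np.median(W[m],0))
E
python3 p.py
```

```text
[244 245 246 247] [188. 374. 332. 129.] 245.39296187683283
[229 230 231 232] [243. 445. 364. 157.] 230.35980148883374
45 12.65  50 14.08  55 15.52  60 16.96  65 18.4  70 19.85  
measured 15.03316038799909 33.0667 [512.48451989 -91.58877507 295.93404011]
bar 62 [540.55483705 -84.49566671 312.77942168]
```

Travel is now about 53.5 mm. I raise by 6 mm more and watch for creep.

{"op": "step_arm", "data": {
  "jaw": 1,
  "plan": [
    {"x":0,"y":0,"z":-0.04,"rx":0,"ry":0,"rz":0},
    {"x":0,"y":0,"z":-0.05,"rx":0,"ry":0,"rz":0},
    {"x":0,"y":0,"z":-0.05,"rx":0,"ry":0,"rz":0},
    {"x":0,"y":0,"z":-0.05,"rx":0,"ry":0,"rz":0},
    {"x":0,"y":0,"z":-0.05,"rx":0,"ry":0,"rz":0},
    {"x":0,"y":0,"z":0,"rx":0,"ry":0,"rz":0},
    {"x":0,"y":0,"z":0,"rx":0,"ry":0,"rz":0},
    {"x":0,"y":0,"z":0,"rx":0,"ry":0,"rz":0},
    {"x":0,"y":0,"z":0,"rx":0,"ry":0,"rz":0},
    {"x":0,"y":0,"z":0,"rx":0,"ry":0,"rz":0}
  ]
}}

```text
t: 33.9
eef_pos: [512.5, -91.6, 301.9]
tcp_rot: [3.141, 0.005, -3.118]
ft_force: [3.4, 5.6, -11.5]
opening: 0.144
grip_force: 30.0
```

```bash
python3 p.py
```

```text
[244 245 246 247] [188. 374. 332. 129.] 245.39296187683283
[227 228 229 230 231] [121. 349. 391. 225.  69.] 228.8025974025974
45 12.65  50 14.08  55 15.52  60 16.96  65 18.4  70 19.85  
measured 16.59036447423543 34.2 [512.4863237  -91.55807839 301.88576484]
bar 62 [539.62807239 -84.70071216 318.19467734]
```

{"op": "step_arm", "data": {
  "jaw": 1,
  "plan": [
    {"x":0,"y":0,"z":0,"rx":0,"ry":0,"rz":0},
    {"x":0,"y":0,"z":0,"rx":0,"ry":0,"rz":0},
    {"x":0,"y":0,"z":0,"rx":0,"ry":0,"rz":0},
    {"x":0,"y":0,"z":0,"rx":0,"ry":0,"rz":0},
    {"x":0,"y":0,"z":0,"rx":0,"ry":0,"rz":0},
    {"x":0,"y":0,"z":0,"rx":0,"ry":0,"rz":0},
    {"x":0,"y":0,"z":0,"rx":0,"ry":0,"rz":0},
    {"x":0,"y":0,"z":0,"rx":0,"ry":0,"rz":0},
    {"x":0,"y":0,"z":0,"rx":0,"ry":0,"rz":0},
    {"x":0,"y":0,"z":0,"rx":0,"ry":0,"rz":0}
  ]
}}

```text
t: 35.03
eef_pos: [512.5, -91.6, 301.9]
tcp_rot: [3.141, 0.005, -3.118]
ft_force: [3.0, 4.5, -10.6]
opening: 0.147
grip_force: 30.0
```

```bash
python3 p.py
```

```text
[244 245 246 247] [188. 374. 332. 129.] 245.39296187683283
[227 228 229 230 231] [120. 350. 392. 223.  70.] 228.8034632034632
45 12.65  50 14.08  55 15.52  60 16.96  65 18.4  70 19.85  
measured 16.589498673369633 35.3333 [512.48553476 -91.58814468 301.85605468]
bar 64 [539.37356929 -84.53015655 318.31954925]
```

Travel is about 59 mm, steady with no creep. All five blocks are in the trough and the tray is flat, so I hand in.

```bash
python3 -c "
from cell import *
print(job_done())"
```

```text
the job is handed in; nothing more can be done
None
```

I handed the job in with the gate held at about 59 mm of its 120 mm travel, all five blocks in the trough and the tray flat on the bench; only a small brown patch of the fifth block was visible past the gripper, and no verdict came back.

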